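Close the clip-top canister

ROBOT

A 7-joint arm with a two-finger parallel gripper is mounted at the origin on the work surface. World frame = base frame: x ahead of the robot, y to its left, z up, the work surface at z = 0. Lengths are in m, angles in rad, forces in N, time in s.
With the tool pointing down it reaches from about 0.425 to 0.925 m from the base axis. Payload 6.8 kg.
Tool frame: the origin (TCP) lies at the very end of the fingers, on their centre line; the grasp point (between the pads) lies 19 mm behind it (bot.grasp_offset is the distance from the TCP to the grasp point, in m); z points along the fingers, y is the direction in which the jaws open and shut (so a half turn about z gives the same grasp; the last joint's range is limited). The gripper opens to 85 mm and grips with 20 to 120 N. Pads are 22 mm wide; open, the fingers measure 114 mm over their backs; the gripper's body (76 mm by 85 mm) begins 54 mm behind the grasp point. The pads swing forward as they close: fully open they stand 13 mm farther back than shut.
Start: joints at [1.234, 0.477, 0.022, 1.555, -0.011, 1.109, -0.083], TCP at [0.153, -0.657, 0.231] pointing down, gripper open.
Joint ranges: [-2.96, 2.96], [-0.34, 2.1], [-1.41, 1.46], [0.24, 2.44], [-1.37, 4.51], [0.17, 1.92], [-2.96, 2.96]. Speed limits (rad/s): [2.39, 2.39, 3.14, 3.14, 3.14, 3.14, 3.14].

INTERFACE

Orientations are given as a unit quaternion [w, x, y, z].
In Python, from station import monitor, cams, bot, finder gives the robot as it stands.
- The arm moves only by the tool jog_arm, never from a script. Its argument "plan" is a list of rows, each an object of numbers: "x", "y", "z": the shift along the tool's x, y, z as a fraction of full scale; "wx", "wy", "wz": the turn, a rotation vector about the tool's x, y, z as a fraction of full scale. A call has 1 to 12 rows; each row is the pose to reach, as a shift and turn from the pose measured when the call began, along the tool's axes at that moment, turning the shorter way round; what a row does not reach only later rows make up. Full scale, the value 1, is 20 cm for a shift and 180 degrees for a turn. A row lasts 1/12 s, in which the tool goes at most 41.7 mm and 7.16 degrees, less where a joint would pass 70% of its speed; a pose out of reach is approached as far as the arm can. A call with a number of a shift or a turn outside -1 to 1 is refused whole. A call with a gripper value outside its range is refused whole. "hand" is the opening, from -1 (shut) to 1 (fully open), set as the call begins (left out, the last holds). The fingers move at their own pace and stop on an object; "grip_force" is the grip in N (left out, the last holds). Time passes only in rows, so rows that repeat a pose let the fingers close. It gives the time, the measured TCP pose, the force and the opening at its end, in the units of the state.
- monitor.get_obs(): the state, without advancing time (a new reading comes with each control period).
- cams.read_camera(name): name is "side" or "top" or "wrist"; returns the picture (420x560x3 uint8, red, green, blue); there is no depth.
- cams.get_calibration(name): a dict with "fx", "fy", "cx", "cy" (pixels), "distortion" ([k1, k2, p1, p2, k3] as OpenCV has them; the pictures are not rectified), "extrinsics" (4x4, takes a point from world to camera coordinates). Camera axes: x right, y down, z forward; pixel columns grow to the right and rows downward; lengths in m; the calibration is good to about 2 mm. A picture is of the moment at which its call begins: read the wrist's pose just before it. get_calibration takes no time and is no camera call; for the wrist camera it gives the pose at the moment of the call.
- bot.hand_in(): hands the job in, once; it reports no verdict.
Trained networks look in the newest picture that a camera, given by its name, has taken for a name from the list of things; names that differ only in an ending like _2 or _b are one class to them, and where a whole thing is asked for, a point or a joint stands for the part that bears it (a point fixed in the world has none). Each returns a list of dicts, best first, with "confidence" (0 to 1); they miss things now and then, are a little off and sometimes report something else, mostly with a low value. They report only what shows in the picture. A call takes as long as a camera call.
- finder.find_in(camera, target): "bbox" ([left, top, width, height] in pixels, round what is visible of it).
- finder.place_of(camera, target): "location" ([column, row] in pixels: a listed point, or the origin of a listed thing).
The state is a dict: "t": time; "q": joint angles; "joint_vel": joint speeds; "joint_torque": joint torques, N m; "eef_pos": TCP position; "tool_rot": TCP orientation; "contact_force": force on the tool from outside, world axes, zero at the start; "torque": the same for the moment, N m; "gripper_width": opening from 0.0 (shut) to 1.0 (fully open).
Only numpy, scipy, OpenCV 4.12 (cv2) and the standard library are available. Lean on these libraries where they do the work, as an engineer would, in place of code of your own. Each camera call takes 0.05 s, during which the arm holds its last target. There are 200 camera calls.

TASK

Close the clear canister: push its lid round by the finger lugs on its edge until the notch in the lid's rim faces the steel clip, then push the clip over into the notch until it snaps shut. Push gently, as one does on acrylic, and leave the other kitchen things where they are.

Things in the scene. Friction and masses are not known exactly. Their poses are not given: they have to be found in the camera images.
- canister_axis (a point): Point on the canister's upright axis, level with the underside of the lid (118 mm above the counter). Clear acrylic canister, 104 mm across, held in the jar holder. Local x points level from the axis to the middle of the clip, z up. The holder's soft rubber liner lets the whole canister shift sideways several mm under a push and brings it back, so places measured beforehand no longer hold under load
- lid (a joint): Turn of the lid about the canister's axis, rad: 0 = the middle of the notch faces the middle of the clip; positive = the notch lies anticlockwise of the clip seen from above, so it is closed by turning clockwise. Free to turn from -0.35 to 1.2; it stays where it is left. The rubber gasket drags: about 0.45 N m, or 6 N at a lug
- notch (a point): Middle of the notch in the lid's rim, 55 mm off the axis, 5 mm above the lid's underside, on the ledge of the notch; turns with the lid, local x points outwards. Lid: white, 11 mm thick, rim 120 mm across, held down by bayonet claws, so it cannot lift off. Notch 26 mm wide, 13 mm deep inwards, open upwards and outwards, with a low bead on a steel strike plate across its ledge
- lug (a point): Centre of the finger lug opposite the notch, 70 mm off the axis, 5 mm above the lid's underside; turns with the lid, local x points as at the notch. Two more lugs like it stand a quarter turn either side, so they lie at 90, 180 and 270 degrees from the notch. Each is 20 mm wide, reaches from 60 to 80 mm off the axis and from the lid's underside to 10 mm above it
- clip (a joint): Swing of the steel clip about its pin, rad: 0 = shut, grows as it leans outwards, to 0.8; stiff enough to stay where it is left. Its nose reaches the snap bead in the notch at about 0.12 and is over it below 0.05; it takes about 11 N at the lip. If the notch does not face it, the nose comes up against the rim at about 0.25 and it cannot shut
- clip_pin (a point): Middle of the clip's hinge pin on the canister, 66 mm off the axis and 40 mm below the lid's underside; the pin lies level, along local y; local x points outwards from the axis. The clip is 22 mm wide and 51 mm tall from the pin
- clip_lip (a point): Outer edge of the clip's thumb lip, the place to push: 49.5 mm above the pin and 10 mm outwards of it when the clip is shut. It moves with the clip; follow it up and over as it swings, as a level push on the far-open clip jams
- holder: White one-hand jar holder, a low cup 132 mm across and 34 mm high with suction feet, fixed to the counter; origin under its centre on the counter, local x points to the clip's side. No push on holder, canister, lid or clip may exceed 18 N
- bowl: Blue melamine bowl, 156 mm across, 62 mm high; origin under its centre. Bystander
- panlid: Aluminium saucepan lid with a knob, 180 mm across, 46 mm high; origin under its centre. Bystander
- spoon: Wooden spoon lying flat, 270 mm long; origin at its underside. Bystander
- mug: White mug, 80 mm across, 92 mm high; origin under its centre. Bystander
- spice: Small glass spice jar, 48 mm across, 85 mm high; origin under its centre. Bystander
- ramekin: White ramekin, 80 mm across, 42 mm high; origin under its centre. Bystander
- coaster: Round cork coaster, 94 mm across, 8 mm thick; origin under its centre. Bystander

How it is judged:
By the outcome, as a careful person would: the job done as asked, in the order asked, and still so for the second after the job is handed in, with the robot touching nothing.
It also fails if it takes over 67 s, if anything falls off the work surface, if the arm or the gripper's body presses on something with over 40 N, if the wrist force passes 120 N, or if a joint passes its speed limit or range.

## Working session

There is one attempt and no reset: what is moved stays moved. The work goes in short steps, Python scripts to look and compute and a tool call to move; the robot and the scene stay as the last step left them, time stands still between calls to the robot, and variables do not carry over. Pictures are saved under pics/ and viewed, about 8 in all and at most 12, crops included, and the job is handed in when it is done.

Besides the shell and the picture viewer there is one more tool, called after "Emit:" in YAML: its name, and indented under it one key for each argument. jog_arm: Moves the arm, as the interface text tells. Shift numbers are shares of 20 cm and turn numbers shares of 180 degrees, none past 1 either way. Its arguments: {"type":"object","properties":{"plan":{"type":"array","items":{"type":"object","properties":{"x":{"type":"number","minimum":-1,"maximum":1},"y":{"type":"number","minimum":-1,"maximum":1},"z":{"type":"number","minimum":-1,"maximum":1},"wx":{"type":"number","minimum":-1,"maximum":1},"wy":{"type":"number","minimum":-1,"maximum":1},"wz":{"type":"number","minimum":-1,"maximum":1}}}},"hand":{"type":"number"},"grip_force":{"type":"number"}},"required":["plan"]}

```bash
mkdir -p pics; cat > h.py <<'E'
import numpy as np, cv2
from station import monitor, cams, bot, finder
def cal(n):
    c=cams.get_calibration(n);K=np.array([[c['fx'],0,c['cx']],[0,c['fy'],c['cy']],[0,0,1]])
    return K,np.array(c['distortion']),np.array(c['extrinsics'])
def ray(n,uv):
    K,D,E=cal(n);p=cv2.undistortPoints(np.array([[uv]],float),K,D)[0,0]
    R=E[:3,:3];return -R.T@E[:3,3],R.T@np.array([p[0],p[1],1])
def atz(n,uv,z):
    o,d=ray(n,uv);return o+d*(z-o[2])/d[2]
def proj(n,P):
    K,D,E=cal(n);return cv2.projectPoints(np.array(P,float).reshape(-1,1,3),cv2.Rodrigues(E[:3,:3])[0],E[:3,3],K,D)[0][:,0]
def save(n,f):
    im=cams.read_camera(n);cv2.imwrite('pics/'+f,im[:,:,::-1]);return im
E
python3 - <<'E'
from h import *
np.set_printoptions(precision=4,suppress=True)
a=save('top','t0.png');b=save('side','s0.png')
cv2.imwrite('pics/ts.png',cv2.resize(np.hstack([a,b])[:,:,::-1],(800,300)))
Z={'canister_axis':.118,'notch':.123,'lug':.123,'clip_pin':.078,'clip_lip':.12,'holder':0,'bowl':0,'mug':0,'spice':0,'ramekin':0,'panlid':0,'spoon':0,'coaster':0}
for n in ('top','side'):
    for k,z in Z.items():
        if n=='side' and z==0: continue
        for r in finder.place_of(n,k)[:2]: print(n,k,np.round(r['location'],1),round(r['confidence'],2),atz(n,r['location'],z))
    o,d=ray(n,(280,210));print(n,o,d)
print(monitor.get_obs())
E
```

```text
top canister_axis [259.6 188.3] 0.86 [0.5602 0.0657 0.118 ]
top notch [245.6 164.3] 0.56 [0.6113 0.0937 0.123 ]
top lug [277.1 216.6] 0.66 [0.4994 0.03   0.123 ]
top clip_pin [258.6 155.9] 0.96 [0.6339 0.0685 0.078 ]
top clip_lip [256.9 139.7] 0.65 [0.6633 0.0688 0.12  ]
top holder [264.  195.8] 0.73 [0.5493 0.0627 0.    ]
top bowl [442.2 235.7] 0.91 [ 0.4451 -0.3516  0.    ]
top mug [308.6 103.1] 0.74 [ 0.7655 -0.0478  0.    ]
top mug [423.2 126.9] 0.65 [ 0.702  -0.3162  0.    ]
top spice [147.8 174.6] 0.98 [0.6064 0.3351 0.    ]
top ramekin [231.3 280.5] 0.95 [0.3536 0.1438 0.    ]
top panlid [148.8 246.2] 0.79 [0.4382 0.3355 0.    ]
top panlid [260.9 189.8] 0.74 [0.5636 0.0696 0.    ]
top coaster [347.5 278.1] 0.71 [ 0.3523 -0.1272  0.    ]
top [0.4959 0.002  1.2001] [ 0.016   0.0201 -1.    ]
side canister_axis [275.8 186. ] 0.78 [0.5693 0.071  0.118 ]
side canister_axis [204.1 287.9] 0.31 [ 0.3556 -0.2093  0.118 ]
side notch [293.5 178.3] 0.81 [0.62   0.0858 0.123 ]
side lug [251.6 196.9] 0.77 [0.4999 0.0376 0.123 ]
side clip_pin [302.3 195.2] 0.76 [0.6409 0.0647 0.078 ]
side clip_lip [311.5 183.8] 0.57 [0.6615 0.0584 0.12  ]
side [ 0.378  -0.7551  0.8659] [ 0.171   0.6919 -0.7016]
{'t': 1.0, 'q': array([ 1.2339,  0.477 ,  0.0224,  1.5554, -0.0115,  1.1093, -0.0831]), 'joint_vel': array([-0.0018, -0.0002,  0.0008,  0.0011,  0.0005, -0.0004, -0.0002]), 'joint_torque': array([  0.0001, -59.6332,   1.6064, -28.1547,   0.0124,   0.0017,
         0.    ]), 'eef_pos': array([ 0.1531, -0.6574,  0.2313]), 'tool_rot': array([ 0.    ,  0.9935,  0.1141, -0.    ]), 'contact_force': array([ 0.4003, -1.2593,  0.4324]), 'torque': array([-0.0125, -0.0488, -0.0151]), 'gripper_width': 1.000837588323112}
```

View pics/ts.png

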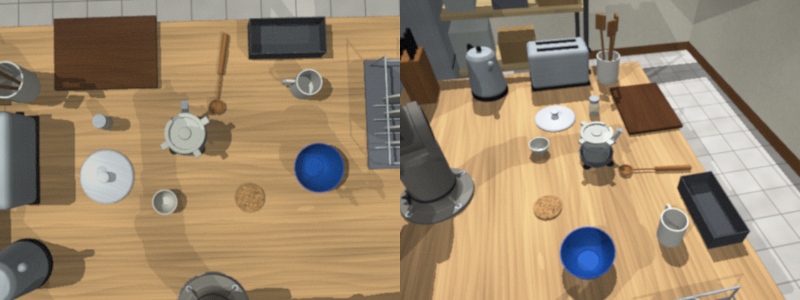

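```bash
python3 - <<'E'
import cv2,numpy as np
a=cv2.imread('pics/t0.png')[125:255,180:330];b=cv2.imread('pics/s0.png')[140:270,210:360]
cv2.imwrite('pics/c0.png',cv2.resize(np.hstack([a,b]),(800,347),interpolation=cv2.INTER_CUBIC))
E
```

```text
(no output)
```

View pics/c0.png

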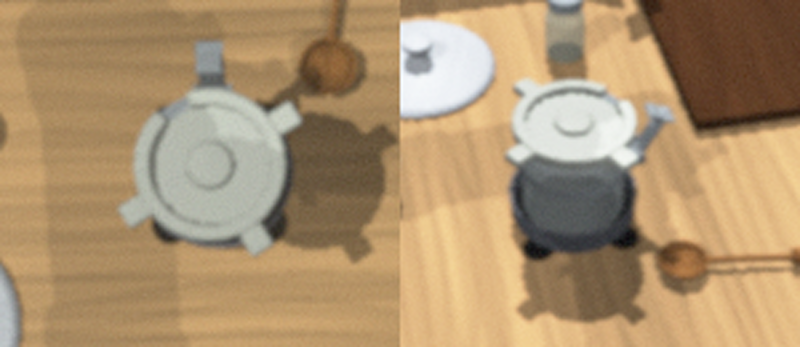

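```bash
cat >> h.py <<'E'
from scipy.spatial.transform import Rotation as Ro
def pose():
    o=monitor.get_obs();q=o['tool_rot'];return o,np.array(o['eef_pos']),Ro.from_quat([q[1],q[2],q[3],q[0]])
def down(yaw,tilt=0):  # tool x at yaw (deg), z down
    return Ro.from_euler('z',yaw,degrees=True)*Ro.from_euler('x',180,degrees=True)
def rel(P,R2=None):
    o,p,R=pose();s=R.inv().apply(np.array(P,float)-p)/.2
    w=(R.inv()*R2).as_rotvec()/np.pi if R2 is not None else np.zeros(3)
    print('shift',np.round(s,4),'turn',np.round(w,4),'dist mm',np.linalg.norm(s)*200)
def stat():
    o,p,R=pose();m=R.as_matrix();print('t',round(o['t'],2),'p',np.round(p,4),'yaw',np.round(np.degrees(np.arctan2(m[1,0],m[0,0])),2),'z',np.round(m[:,2],3),'F',np.round(o['contact_force'],2),'T',np.round(o['torque'],3),'g',round(o['gripper_width'],3))
E
python3 - <<'E'
from h import *
rel([.50,-.08,.30],down(30)); stat()
E=cal('wrist')[2];o,p,R=pose();c=-E[:3,:3].T@E[:3,3];print('cam in tool',R.inv().apply(c-p),R.inv().apply(E[2,:3]),cal('wrist')[0])
E
```

```text
shift [ 2.344  -2.4185 -0.3436] turn [ 0.      0.     -0.0938] dist mm 677.1090531864529
t 1.0 p [ 0.1531 -0.6574  0.2313] yaw 13.11 z [ 0. -0. -1.] F [ 0.4  -1.26  0.43] T [-0.012 -0.049 -0.015] g 1.001
cam in tool [ 0.07865988 -0.00116946 -0.1433985 ] [-3.11175224e-01  7.72872698e-04  9.50352242e-01] [[327.54691689   0.         276.71676687]
 [  0.         327.54691689 212.23990213]
 [  0.           0.           1.        ]]
```

Emit:
jog_arm:
  plan:
    - {"x": 0.8, "y": -0.8, "z": -0.3}
    - {"x": 0.8, "y": -0.8, "z": -0.3}
    - {"x": 0.8, "y": -0.8, "z": -0.3}
    - {"x": 0.8, "y": -0.8, "z": -0.3}
    - {"x": 0.8, "y": -0.8, "z": -0.3}
    - {"x": 0.8, "y": -0.8, "z": -0.3}
    - {"x": 0.8, "y": -0.8, "z": -0.3}
  hand: -1

```text
invalid input at $.plan[0]: expected keys x, y, z, wx, wy, wz
```

Emit:
jog_arm:
  plan:
    - {"x": 0.8, "y": -0.8}
    - {"x": 0.8, "y": -0.8}
    - {"x": 0.8, "y": -0.8}
    - {"x": 0.8, "y": -0.8}
    - {"x": 0.8, "y": -0.8}
    - {"x": 0.8, "y": -0.8}
    - {"x": 0.8, "y": -0.8}

```text
invalid input at $.plan[0]: expected keys x, y, z, wx, wy, wz
```

```bash
python3 - <<'E'
from h import *
stat();rel([.50,-.03,.27],down(30))
E
```

```text
t 1.0 p [ 0.1531 -0.6574  0.2313] yaw 13.11 z [ 0. -0. -1.] F [ 0.4  -1.26  0.43] T [-0.012 -0.049 -0.015] g 1.001
shift [ 2.4007 -2.662  -0.1936] turn [ 0.      0.     -0.0938] dist mm 717.9816067429012
```

All six keys are required.

Emit:
jog_arm:
  plan:
    - {"x": 0.8, "y": -0.8, "z": -0.3, "wx": 0, "wy": 0, "wz": 0}
    - {"x": 0.8, "y": -0.8, "z": -0.3, "wx": 0, "wy": 0, "wz": 0}
    - {"x": 0.8, "y": -0.8, "z": -0.3, "wx": 0, "wy": 0, "wz": 0}
    - {"x": 0.8, "y": -0.8, "z": -0.3, "wx": 0, "wy": 0, "wz": 0}
    - {"x": 0.8, "y": -0.8, "z": -0.3, "wx": 0, "wy": 0, "wz": 0}
    - {"x": 0.8, "y": -0.8, "z": -0.3, "wx": 0, "wy": 0, "wz": 0}
    - {"x": 0.8, "y": -0.8, "z": -0.3, "wx": 0, "wy": 0, "wz": 0}
  hand: -1

```text
t: 1.58
eef_pos: [0.2776, -0.4609, 0.2934]
tool_rot: [0.001, 0.993, 0.118, 0.002]
contact_force: [0.5, -0.3, 0.4]
gripper_width: 0.006
```

Emit:
jog_arm:
  plan:
    - {"x": 0.8, "y": -0.9, "z": 0, "wx": 0, "wy": 0, "wz": 0}
    - {"x": 0.8, "y": -0.9, "z": 0, "wx": 0, "wy": 0, "wz": 0}
    - {"x": 0.8, "y": -0.9, "z": 0, "wx": 0, "wy": 0, "wz": 0}
    - {"x": 0.8, "y": -0.9, "z": 0, "wx": 0, "wy": 0, "wz": 0}
    - {"x": 0.8, "y": -0.9, "z": 0, "wx": 0, "wy": 0, "wz": 0}
    - {"x": 0.8, "y": -0.9, "z": 0, "wx": 0, "wy": 0, "wz": 0}
    - {"x": 0.8, "y": -0.9, "z": 0, "wx": 0, "wy": 0, "wz": 0}

```text
t: 2.17
eef_pos: [0.3947, -0.2414, 0.2943]
tool_rot: [-0.0, 0.992, 0.124, 0.003]
contact_force: [0.2, -0.6, 0.1]
gripper_width: 0.001
```

```bash
python3 - <<'E'
from h import *
stat();rel([.47,-.03,.27],down(30))
E
```

```text
t 2.17 p [ 0.3947 -0.2414  0.2943] yaw 14.21 z [ 0.006  0.001 -1.   ] F [ 0.17 -0.56  0.07] T [0.046 0.003 0.013] g 0.001
shift [ 0.6237 -0.9322  0.1249] turn [ 0.0004 -0.002  -0.0877] dist mm 225.7113733840034
```

Emit:
jog_arm:
  plan:
    - {"x": 0.62, "y": -0.93, "z": 0.12, "wx": 0, "wy": -0.002, "wz": -0.088}
    - {"x": 0.62, "y": -0.93, "z": 0.12, "wx": 0, "wy": -0.002, "wz": -0.088}
    - {"x": 0.62, "y": -0.93, "z": 0.12, "wx": 0, "wy": -0.002, "wz": -0.088}
    - {"x": 0.62, "y": -0.93, "z": 0.12, "wx": 0, "wy": -0.002, "wz": -0.088}
    - {"x": 0.62, "y": -0.93, "z": 0.12, "wx": 0, "wy": -0.002, "wz": -0.088}
    - {"x": 0.62, "y": -0.93, "z": 0.12, "wx": 0, "wy": -0.002, "wz": -0.088}
    - {"x": 0.62, "y": -0.93, "z": 0.12, "wx": 0, "wy": -0.002, "wz": -0.088}
    - {"x": 0.62, "y": -0.93, "z": 0.12, "wx": 0, "wy": -0.002, "wz": -0.088}
    - {"x": 0.62, "y": -0.93, "z": 0.12, "wx": 0, "wy": -0.002, "wz": -0.088}

```text
t: 2.92
eef_pos: [0.4692, -0.0321, 0.2708]
tool_rot: [0.001, 0.966, 0.259, -0.0]
contact_force: [0.4, -0.9, -0.8]
gripper_width: 0.003
```

```bash
python3 - <<'E'
from h import *
np.set_printoptions(precision=4,suppress=True)
stat();save('wrist','w1.png')
Z={'canister_axis':.118,'notch':.123,'lug':.123,'clip_pin':.078,'clip_lip':.11}
for k,z in Z.items():
    for r in finder.place_of('wrist',k)[:3]: print(k,np.round(r['location'],1),round(r['confidence'],2),atz('wrist',r['location'],z))
E
```

```text
t 2.92 p [ 0.4692 -0.0321  0.2708] yaw 29.98 z [-0.    -0.002 -1.   ] F [ 0.4  -0.87 -0.82] T [-0.005 -0.036 -0.   ] g 0.003
canister_axis [232.8  31. ] 0.66 [0.5682 0.0663 0.118 ]
canister_axis [241.3  56.5] 0.32 [0.5552 0.0517 0.118 ]
lug [231.1 123.9] 0.58 [0.5041 0.0343 0.123 ]
```

View pics/w1.png

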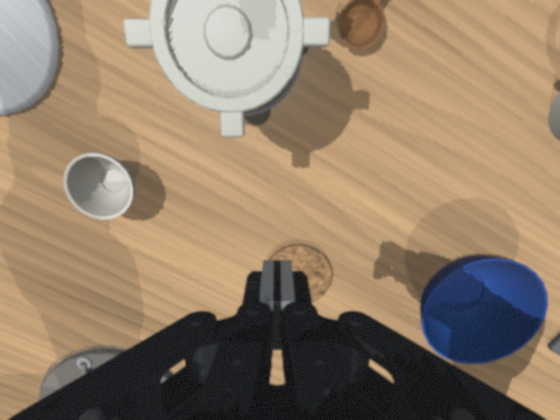

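```bash
python3 - <<'E'
from h import *
rel([.522,.045,.31],down(30))
E
```

```text
shift [ 0.4196 -0.1998 -0.195 ] turn [ 0.0005  0.0001 -0.0003] dist mm 100.79277655997404
```

Emit:
jog_arm:
  plan:
    - {"x": 0.42, "y": -0.2, "z": -0.2, "wx": 0, "wy": 0, "wz": 0}
    - {"x": 0.42, "y": -0.2, "z": -0.2, "wx": 0, "wy": 0, "wz": 0}
    - {"x": 0.42, "y": -0.2, "z": -0.2, "wx": 0, "wy": 0, "wz": 0}
    - {"x": 0.42, "y": -0.2, "z": -0.2, "wx": 0, "wy": 0, "wz": 0}
    - {"x": 0.42, "y": -0.2, "z": -0.2, "wx": 0, "wy": 0, "wz": 0}
    - {"x": 0.42, "y": -0.2, "z": -0.2, "wx": 0, "wy": 0, "wz": 0}

```text
t: 3.72
eef_pos: [0.5214, 0.0438, 0.3103]
tool_rot: [0.001, 0.966, 0.258, -0.001]
contact_force: [-0.5, 0.2, -0.3]
gripper_width: -0.0
```

```bash
python3 - <<'E'
from h import *
np.set_printoptions(precision=4,suppress=True)
stat();save('wrist','w2.png')
Z={'canister_axis':.118,'notch':.123,'lug':.123,'clip_pin':.078,'clip_lip':.11}
for k,z in Z.items():
    for r in finder.place_of('wrist',k)[:3]: print(k,np.round(r['location'],1),round(r['confidence'],2),atz('wrist',r['location'],z))
E
```

```text
t 3.72 p [0.5214 0.0438 0.3103] yaw 29.88 z [-0.001 -0.002 -1.   ] F [-0.54  0.19 -0.25] T [-0.026  0.047 -0.003] g -0.0
canister_axis [277.2 134.2] 0.63 [0.5652 0.0691 0.118 ]
notch [280.9  76. ] 0.91 [0.6133 0.0929 0.123 ]
lug [276.5 202.6] 0.9 [0.5045 0.0353 0.123 ]
clip_pin [308.6  76.2] 0.95 [0.6314 0.069  0.078 ]
clip_lip [333.5  40.7] 0.86 [0.666  0.0666 0.11  ]
```

View pics/w2.png

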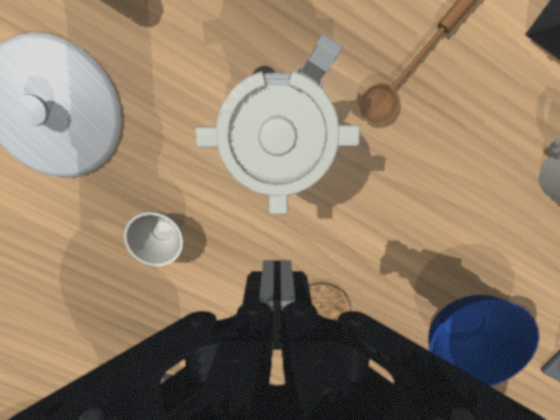

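```bash
python3 - <<'E'
from h import *
np.set_printoptions(precision=4,suppress=True)
im=cv2.imread('pics/w2.png')
cv2.imwrite('pics/c2.png',cv2.resize(im[20:225,180:380],(780,800))[:600])
L=atz('wrist',(206.5,136.7),.128);Rr=atz('wrist',(349,135.7),.128)
d=L-Rr;print(L,Rr,np.linalg.norm(d),'lid ang',np.degrees(np.arctan2(d[1],d[0]))-90,(L+Rr)/2)
# knob / clip
for a in (.6,.7,.8):
    z=.078+.0505*np.cos(.2+a);p=atz('wrist',(333.5,40.7),z);print(a,p,'r expected',.066+.0505*np.sin(.2+a))
E
```

```text
[0.53   0.1289 0.128 ] [0.6    0.0092 0.128 ] 0.138647368006197 lid ang 30.309801007083962 [0.565  0.0691 0.128 ]
0.6 [0.6652 0.0667 0.1132] r expected 0.10222648259042591
0.7 [0.6661 0.0665 0.1094] r expected 0.10555800893618791
0.8 [0.667  0.0663 0.1053] r expected 0.10849428473279878
```

View pics/c2.png

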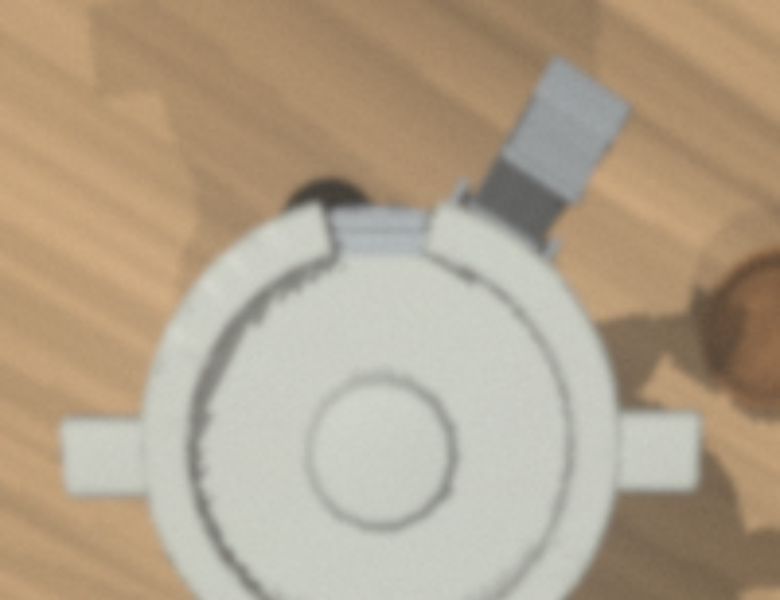

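```bash
python3 - <<'E'
from h import *
rel([.5163,.0026,.19],down(30));rel([.5163,.0026,.117],down(30))
E
```

```text
shift [-0.1268  0.1661  0.6043] turn [ 0.0006  0.0003 -0.0006] dist mm 127.89056212737341
shift [-0.1265  0.1654  0.9693] turn [ 0.0006  0.0003 -0.0006] dist mm 198.29237170514617
```

Emit:
jog_arm:
  plan:
    - {"x": -0.127, "y": 0.166, "z": 0.2, "wx": 0, "wy": 0, "wz": 0}
    - {"x": -0.127, "y": 0.166, "z": 0.4, "wx": 0, "wy": 0, "wz": 0}
    - {"x": -0.127, "y": 0.166, "z": 0.6, "wx": 0, "wy": 0, "wz": 0}
    - {"x": -0.127, "y": 0.166, "z": 0.75, "wx": 0, "wy": 0, "wz": 0}
    - {"x": -0.127, "y": 0.166, "z": 0.9, "wx": 0, "wy": 0, "wz": 0}
    - {"x": -0.127, "y": 0.166, "z": 0.97, "wx": 0, "wy": 0, "wz": 0}
    - {"x": -0.127, "y": 0.166, "z": 0.97, "wx": 0, "wy": 0, "wz": 0}
    - {"x": -0.127, "y": 0.166, "z": 0.97, "wx": 0, "wy": 0, "wz": 0}

```text
t: 4.68
eef_pos: [0.5159, 0.0023, 0.1166]
tool_rot: [0.001, 0.966, 0.258, -0.001]
contact_force: [0.2, -0.1, 0.3]
gripper_width: -0.003
```

```bash
python3 - <<'E'
from h import *
stat();save('wrist','w3.png')
E
```

```text
t 4.68 p [0.5159 0.0023 0.1166] yaw 29.88 z [-0.001 -0.002 -1.   ] F [ 0.2  -0.08  0.29] T [-0.025 -0.039 -0.048] g -0.003
```

View pics/w3.png

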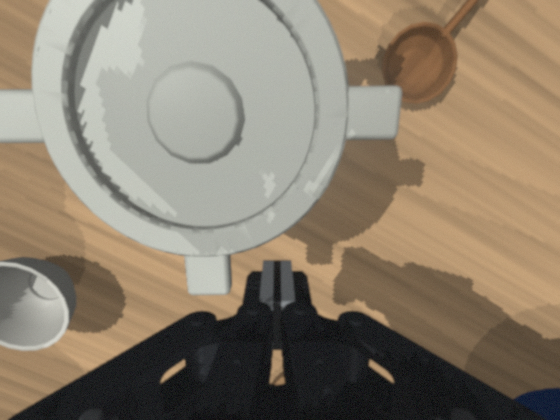

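Emit:
jog_arm:
  plan:
    - {"x": 0, "y": -0.03, "z": 0, "wx": 0, "wy": 0, "wz": 0}
    - {"x": 0, "y": -0.055, "z": 0, "wx": 0, "wy": 0, "wz": 0}
    - {"x": 0, "y": -0.065, "z": 0, "wx": 0, "wy": 0, "wz": 0}
    - {"x": 0, "y": -0.075, "z": 0, "wx": 0, "wy": 0, "wz": 0}
    - {"x": 0, "y": -0.08, "z": 0, "wx": 0, "wy": 0, "wz": 0}
    - {"x": 0, "y": -0.08, "z": 0, "wx": 0, "wy": 0, "wz": 0}

```text
t: 5.23
eef_pos: [0.5101, 0.0156, 0.1186]
tool_rot: [0.002, 0.966, 0.257, 0.002]
contact_force: [1.8, -4.4, 0.9]
gripper_width: -0.002
```

```bash
python3 - <<'E'
from h import *
stat()
E
```

```text
t 5.23 p [0.5101 0.0156 0.1186] yaw 29.84 z [ 0.004 -0.003 -1.   ] F [ 1.85 -4.4   0.94] T [-0.925 -0.581 -0.009] g -0.002
```

```bash
cat >> h.py <<'E'
def arc(ax,degs):
    o,p,R=pose();r=p-np.array([ax[0],ax[1],p[2]])
    for d in degs:
        s=R.inv().apply(Ro.from_euler('z',-d,degrees=True).apply(r)-r)/.2
        print(d,np.round(s,3),'wz',round(d/180,3))
E
python3 - <<'E'
from h import *
arc((.565,.068),range(0,33,3))
E
```

```text
0 [0. 0. 0.] wz 0.0
3 [-0.004 -0.019 -0.   ] wz 0.017
6 [-0.007 -0.039 -0.   ] wz 0.033
9 [-0.01  -0.059 -0.   ] wz 0.05
12 [-0.011 -0.079 -0.   ] wz 0.067
15 [-0.011 -0.098 -0.   ] wz 0.083
18 [-0.01  -0.118 -0.001] wz 0.1
21 [-0.008 -0.138 -0.001] wz 0.117
24 [-0.005 -0.158 -0.001] wz 0.133
27 [-0.001 -0.177 -0.001] wz 0.15
30 [ 0.004 -0.196 -0.001] wz 0.167
```

Emit:
jog_arm:
  plan:
    - {"x": -0.004, "y": -0.019, "z": 0, "wx": 0, "wy": 0, "wz": 0.017}
    - {"x": -0.007, "y": -0.039, "z": 0, "wx": 0, "wy": 0, "wz": 0.033}
    - {"x": -0.01, "y": -0.059, "z": 0, "wx": 0, "wy": 0, "wz": 0.05}
    - {"x": -0.011, "y": -0.079, "z": 0, "wx": 0, "wy": 0, "wz": 0.067}
    - {"x": -0.011, "y": -0.098, "z": 0, "wx": 0, "wy": 0, "wz": 0.083}
    - {"x": -0.011, "y": -0.098, "z": 0, "wx": 0, "wy": 0, "wz": 0.083}

```text
t: 5.73
eef_pos: [0.4987, 0.0308, 0.119]
tool_rot: [0.002, 0.992, 0.128, 0.002]
contact_force: [2.5, -4.7, 1.1]
gripper_width: -0.003
```

```bash
python3 - <<'E'
from h import *
stat();save('wrist','w4.png')
E
```

```text
t 5.73 p [0.4987 0.0308 0.119 ] yaw 14.75 z [ 0.005 -0.004 -1.   ] F [ 2.51 -4.68  1.06] T [-1.137 -0.398  0.013] g -0.003
```

View pics/w4.png

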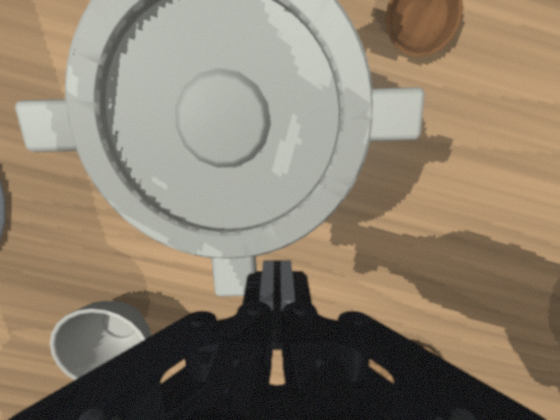

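```bash
python3 - <<'E'
from h import *
L=atz('wrist',(43,126),.128);Rr=atz('wrist',(397,114),.128)
d=L-Rr;print(L,Rr,np.linalg.norm(d),'lid ang',np.degrees(np.arctan2(d[1],d[0]))-90,(L+Rr)/2)
arc(((L+Rr)/2)[:2],range(0,22,3))
E
```

```text
[0.5429683  0.13897654 0.128     ] [0.58337202 0.00526184 0.128     ] 0.13968564835499617 lid ang 16.812907584687864 [0.56317016 0.07211919 0.128     ]
0 [0. 0. 0.] wz 0.0
3 [-0.006 -0.019 -0.   ] wz 0.017
6 [-0.01  -0.039 -0.   ] wz 0.033
9 [-0.014 -0.058 -0.   ] wz 0.05
12 [-0.017 -0.078 -0.   ] wz 0.067
15 [-0.018 -0.098 -0.001] wz 0.083
18 [-0.019 -0.118 -0.001] wz 0.1
21 [-0.018 -0.138 -0.001] wz 0.117
```

Emit:
jog_arm:
  plan:
    - {"x": -0.006, "y": -0.019, "z": 0, "wx": 0, "wy": 0, "wz": 0.017}
    - {"x": -0.01, "y": -0.039, "z": 0, "wx": 0, "wy": 0, "wz": 0.033}
    - {"x": -0.014, "y": -0.058, "z": 0, "wx": 0, "wy": 0, "wz": 0.05}
    - {"x": -0.017, "y": -0.078, "z": 0, "wx": 0, "wy": 0, "wz": 0.067}
    - {"x": -0.018, "y": -0.098, "z": 0, "wx": 0, "wy": 0, "wz": 0.083}
    - {"x": -0.018, "y": -0.106, "z": 0, "wx": 0, "wy": 0, "wz": 0.09}
    - {"x": -0.018, "y": -0.106, "z": 0, "wx": 0, "wy": 0, "wz": 0.09}

```text
t: 6.37
eef_pos: [0.49, 0.0493, 0.119]
tool_rot: [0.003, 1.0, -0.012, 0.003]
contact_force: [2.1, -5.4, 0.1]
gripper_width: 0.0
```

Emit:
jog_arm:
  plan:
    - {"x": 0, "y": 0.04, "z": 0, "wx": 0, "wy": 0, "wz": 0}
    - {"x": 0, "y": 0.08, "z": 0, "wx": 0, "wy": 0, "wz": 0}
    - {"x": 0, "y": 0.1, "z": 0, "wx": 0, "wy": 0, "wz": 0}
    - {"x": 0, "y": 0.1, "z": -0.1, "wx": 0, "wy": 0, "wz": 0}
    - {"x": 0, "y": 0.1, "z": -0.3, "wx": 0, "wy": 0, "wz": 0}
    - {"x": 0.1, "y": 0.1, "z": -0.5, "wx": 0, "wy": 0, "wz": 0}
    - {"x": 0.2, "y": 0, "z": -0.7, "wx": 0, "wy": 0, "wz": 0}
    - {"x": 0.2, "y": 0, "z": -0.7, "wx": 0, "wy": 0, "wz": 0}
    - {"x": 0.2, "y": 0, "z": -0.7, "wx": 0, "wy": 0, "wz": 0}

```text
t: 7.12
eef_pos: [0.5318, 0.051, 0.2623]
tool_rot: [0.002, 1.0, -0.011, 0.006]
contact_force: [0.1, -0.6, -0.1]
gripper_width: 0.002
```

```bash
python3 - <<'E'
from h import *
np.set_printoptions(precision=4,suppress=True)
stat();save('wrist','w5.png')
Z={'canister_axis':.118,'notch':.123,'lug':.123,'clip_pin':.078,'clip_lip':.11}
for k,z in Z.items():
    for r in finder.place_of('wrist',k)[:2]: print(k,np.round(r['location'],1),round(r['confidence'],2),atz('wrist',r['location'],z))
E
```

```text
t 7.12 p [0.5318 0.051  0.2623] yaw -1.29 z [ 0.012 -0.003 -1.   ] F [ 0.14 -0.61 -0.15] T [0.029 0.004 0.02 ] g 0.002
canister_axis [ 65.1 248.7] 0.65 [0.4834 0.2479 0.118 ]
canister_axis [250.3  35.4] 0.63 [0.6585 0.0659 0.118 ]
notch [255.6  95.3] 0.9 [0.6138 0.0628 0.123 ]
lug [259.3 236.7] 0.66 [0.4921 0.0646 0.123 ]
lug [250.7  35.5] 0.39 [0.6561 0.0645 0.123 ]
clip_pin [255.2  84.4] 0.91 [0.6244 0.065  0.078 ]
clip_pin [261.  237.4] 0.39 [0.4729 0.0656 0.078 ]
clip_lip [252.5  36.1] 0.68 [0.6586 0.064  0.11  ]
```

View pics/w5.png

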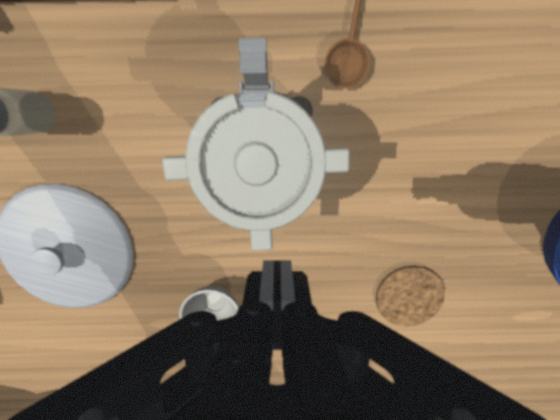

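```bash
python3 - <<'E'
from h import *
im=cv2.imread('pics/w5.png')
cv2.imwrite('pics/c5.png',cv2.resize(im[25:185,155:355],(750,600),interpolation=cv2.INTER_CUBIC))
E
```

```text
(no output)
```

View pics/c5.png

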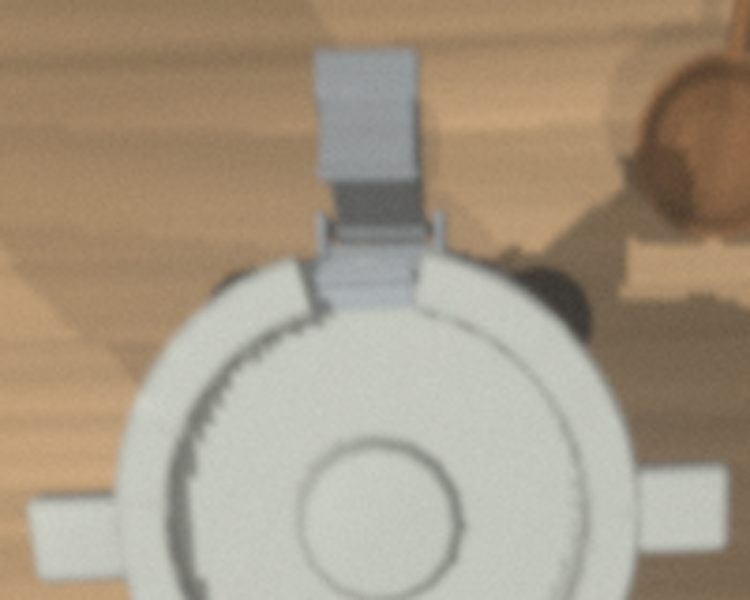

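```bash
python3 - <<'E'
from h import *
np.set_printoptions(precision=4,suppress=True)
f=lambda u,v,z: atz('wrist',(155+u/3.75,25+v/3.75),z)
L=f(78,537,.128);R=f(684,508,.128);C=(L+R)/2;d=L-R
print('C',C,np.linalg.norm(d),'lid by lugs',np.degrees(np.arctan2(d[1],d[0]))-90)
def a(n,p):print(n,p,'r',np.hypot(*(p-C)[:2]),'ang',np.degrees(np.arctan2(*(p-C)[1::-1])))
a('nL',f(303,260,.129));a('nR',f(420,255,.129));a('nmid',f(361.5,257.5,.129))
a('pin ears',f(380,232,.080))
a('lip',f(366.5,50,.108));a('lip base',f(369,180,.118))
E
```

```text
C [0.5596 0.0642 0.128 ] 0.1352261189228001 lid by lugs 1.317054345004152
nL [0.615  0.0779 0.129 ] r 0.05699512089918617 ang 13.878024565784292
nR [0.6154 0.0536 0.129 ] r 0.05675446097972351 ang -10.853473671062167
nmid [0.6152 0.0657 0.129 ] r 0.05555691361801872 ang 1.535959822447566
pin ears [0.6226 0.0641 0.08  ] r 0.06293141935626814 ang -0.1010117028376945
lip [0.6574 0.064  0.108 ] r 0.09772750350888537 ang -0.12953200636772783
lip base [0.6309 0.0641 0.118 ] r 0.07131287199034404 ang -0.1073177031304357
```

```bash
python3 - <<'E'
from h import *
for P in ([.491,.028,.2],[.491,.028,.119],[.4895,.0525,.119]): rel(P,down(-1.3))
E
```

```text
shift [-0.1816  0.1042  0.2873] turn [ 0.002  -0.0006 -0.0006] dist mm 71.10263762778702
shift [-0.1823  0.1017  0.6923] turn [ 0.002  -0.0006 -0.0006] dist mm 144.6157538464944
shift [-0.1929 -0.0206  0.6915] turn [ 0.002  -0.0006 -0.0006] dist mm 143.63692467008553
```

Emit:
jog_arm:
  plan:
    - {"x": -0.182, "y": 0.103, "z": 0.15, "wx": 0.002, "wy": 0, "wz": 0}
    - {"x": -0.182, "y": 0.103, "z": 0.3, "wx": 0.002, "wy": 0, "wz": 0}
    - {"x": -0.182, "y": 0.103, "z": 0.5, "wx": 0.002, "wy": 0, "wz": 0}
    - {"x": -0.182, "y": 0.103, "z": 0.692, "wx": 0.002, "wy": 0, "wz": 0}
    - {"x": -0.182, "y": 0.103, "z": 0.692, "wx": 0.002, "wy": 0, "wz": 0}
    - {"x": -0.184, "y": 0.075, "z": 0.692, "wx": 0.002, "wy": 0, "wz": 0}
    - {"x": -0.187, "y": 0.045, "z": 0.692, "wx": 0.002, "wy": 0, "wz": 0}
    - {"x": -0.19, "y": 0.02, "z": 0.692, "wx": 0.002, "wy": 0, "wz": 0}
    - {"x": -0.192, "y": 0.0, "z": 0.692, "wx": 0.002, "wy": 0, "wz": 0}
    - {"x": -0.193, "y": -0.014, "z": 0.692, "wx": 0.002, "wy": 0, "wz": 0}
    - {"x": -0.193, "y": -0.021, "z": 0.692, "wx": 0.002, "wy": 0, "wz": 0}
    - {"x": -0.193, "y": -0.021, "z": 0.692, "wx": 0.002, "wy": 0, "wz": 0}

```text
t: 8.42
eef_pos: [0.4904, 0.0525, 0.12]
tool_rot: [0.0, 1.0, -0.012, 0.002]
contact_force: [0.8, -2.5, 5.7]
gripper_width: -0.003
```

Emit:
jog_arm:
  plan:
    - {"x": 0, "y": 0.04, "z": 0, "wx": 0, "wy": 0, "wz": 0}
    - {"x": 0, "y": 0.08, "z": 0, "wx": 0, "wy": 0, "wz": 0}
    - {"x": 0, "y": 0.1, "z": 0, "wx": 0, "wy": 0, "wz": 0}
    - {"x": 0, "y": 0.1, "z": -0.1, "wx": 0, "wy": 0, "wz": 0}
    - {"x": 0, "y": 0.1, "z": -0.3, "wx": 0, "wy": 0, "wz": 0}
    - {"x": 0.1, "y": 0.1, "z": -0.5, "wx": 0, "wy": 0, "wz": 0}
    - {"x": 0.2, "y": 0, "z": -0.7, "wx": 0, "wy": 0, "wz": 0}
    - {"x": 0.2, "y": 0, "z": -0.7, "wx": 0, "wy": 0, "wz": 0}
    - {"x": 0.2, "y": 0, "z": -0.7, "wx": 0, "wy": 0, "wz": 0}

```text
t: 9.17
eef_pos: [0.5322, 0.0529, 0.2629]
tool_rot: [-0.001, 1.0, -0.012, 0.005]
contact_force: [-0.6, 0.1, -0.8]
gripper_width: 0.002
```

```bash
python3 - <<'E'
from h import *
stat();im=save('wrist','w6.png')[:,:,::-1]
cv2.imwrite('pics/c6.png',cv2.resize(im[25:185,155:355],(750,600),interpolation=cv2.INTER_CUBIC))
E
```

```text
t 9.17 p [0.5322 0.0529 0.2629] yaw -1.37 z [ 0.01   0.001 -1.   ] F [-0.64  0.14 -0.78] T [ 0.028 -0.014  0.031] g 0.002
```

View pics/c6.png

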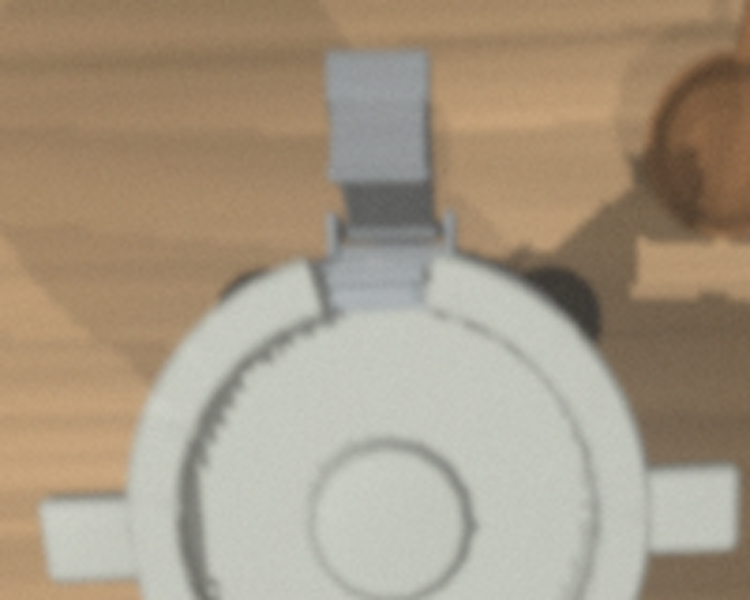

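```bash
cat >> h.py <<'E'
def lidang(n,draw=None):
    """lug angle from white-mask of the two side lugs in a level wrist picture"""
    im=cv2.imread('pics/'+n) if isinstance(n,str) else n
    g=cv2.cvtColor(im,cv2.COLOR_BGR2HSV);m=((g[...,1]<45)&(g[...,2]>140)).astype(np.uint8)
    k,lab,st,c=cv2.connectedComponentsWithStats(m)
    return m,st,c
E
python3 - <<'E'
from h import *
a=cv2.cvtColor(cv2.imread('pics/w5.png'),cv2.COLOR_BGR2GRAY);b=cv2.cvtColor(cv2.imread('pics/w6.png'),cv2.COLOR_BGR2GRAY)
def rot(mask,name):
    W=np.eye(2,3,dtype=np.float32)
    W[0,2]=3
    try:
        cc,W=cv2.findTransformECC(a,b,W,cv2.MOTION_EUCLIDEAN,(3,200,1e-6),mask,3);print(name,cc,np.degrees(np.arctan2(W[1,0],W[0,0])),W[:,2])
    except cv2.error as e: print(name,'fail')
M=lambda :np.zeros(a.shape,np.uint8)
m=M();cv2.rectangle(m,(155,140),(187,190),255,-1);cv2.rectangle(m,(325,140),(355,185),255,-1);cv2.rectangle(m,(240,225),(280,252),255,-1);rot(m,'lugs')
m=M();cv2.rectangle(m,(225,30),(285,92),255,-1);rot(m,'clip')
m=M();m[:]=255;m[255:]=0;rot(m,'all')
for k in('lug','notch','clip_lip','canister_axis'):
    for r in finder.place_of('wrist',k)[:2]: print(k,np.round(r['location'],1),round(r['confidence'],2))
stat()
E
```

```text
lugs 0.9992088136040232 -0.00035177806 [2.8426907  0.11168148]
clip 0.9976154235186705 0.20986645 [ 3.0530055  -0.74748564]
all 0.9951938113039054 -0.084572785 [2.7523239  0.33795017]
lug [262.  236.6] 0.55
notch [253.6  96.4] 0.77
clip_lip [254.8  38.3] 0.8
canister_axis [261.4 158.3] 0.75
t 9.42 p [0.528  0.0505 0.258 ] yaw -1.46 z [-0.    -0.001 -1.   ] F [-0.41  0.3  -0.86] T [-0.039  0.056  0.059] g -0.003
```

```bash
python3 - <<'E'
from h import *
for P in ([.487,.030,.2],[.487,.030,.1175]): rel(P,down(0))
E
```

```text
shift [-0.2024  0.1073  0.29  ] turn [ 0.0004  0.0001 -0.0081] dist mm 73.90798649541507
shift [-0.2023  0.1067  0.7025] turn [ 0.0004  0.0001 -0.0081] dist mm 147.75501878506975
```

Emit:
jog_arm:
  plan:
    - {"x": -0.202, "y": 0.107, "z": 0.1, "wx": 0, "wy": 0, "wz": -0.008}
    - {"x": -0.202, "y": 0.107, "z": 0.25, "wx": 0, "wy": 0, "wz": -0.008}
    - {"x": -0.202, "y": 0.107, "z": 0.4, "wx": 0, "wy": 0, "wz": -0.008}
    - {"x": -0.202, "y": 0.107, "z": 0.55, "wx": 0, "wy": 0, "wz": -0.008}
    - {"x": -0.202, "y": 0.107, "z": 0.7, "wx": 0, "wy": 0, "wz": -0.008}
    - {"x": -0.202, "y": 0.107, "z": 0.7, "wx": 0, "wy": 0, "wz": -0.008}
    - {"x": -0.202, "y": 0.107, "z": 0.7, "wx": 0, "wy": 0, "wz": -0.008}

```text
t: 10.0
eef_pos: [0.4849, 0.0295, 0.1164]
tool_rot: [0.001, 1.0, -0.0, -0.003]
contact_force: [0.2, 1.0, 0.2]
gripper_width: -0.002
```

Emit:
jog_arm:
  plan:
    - {"x": 0, "y": -0.03, "z": 0, "wx": 0, "wy": 0, "wz": 0}
    - {"x": 0, "y": -0.055, "z": 0, "wx": 0, "wy": 0, "wz": 0}
    - {"x": 0, "y": -0.07, "z": 0, "wx": 0, "wy": 0, "wz": 0}
    - {"x": 0, "y": -0.07, "z": 0, "wx": 0, "wy": 0, "wz": 0}

```text
t: 10.33
eef_pos: [0.4857, 0.0445, 0.1177]
tool_rot: [0.001, 1.0, 0.001, -0.002]
contact_force: [-0.7, -0.5, -0.2]
gripper_width: -0.001
```

Emit:
jog_arm:
  plan:
    - {"x": 0, "y": -0.01, "z": 0, "wx": 0, "wy": 0, "wz": 0}
    - {"x": 0, "y": -0.015, "z": 0, "wx": 0, "wy": 0, "wz": 0}
    - {"x": 0, "y": -0.015, "z": 0, "wx": 0, "wy": 0, "wz": 0}

```text
t: 10.58
eef_pos: [0.4858, 0.0469, 0.1179]
tool_rot: [0.001, 1.0, 0.0, -0.002]
contact_force: [0.5, -4.0, 0.2]
gripper_width: 0.0
```

Emit:
jog_arm:
  plan:
    - {"x": 0, "y": -0.005, "z": 0, "wx": 0, "wy": 0, "wz": 0}
    - {"x": 0, "y": -0.01, "z": 0, "wx": 0, "wy": 0, "wz": 0}
    - {"x": 0, "y": -0.01, "z": 0, "wx": 0, "wy": 0, "wz": 0}

```text
t: 10.83
eef_pos: [0.4857, 0.0483, 0.1179]
tool_rot: [0.002, 1.0, 0.0, -0.002]
contact_force: [-0.5, -5.8, 0.9]
gripper_width: -0.001
```

Emit:
jog_arm:
  plan:
    - {"x": 0, "y": -0.005, "z": 0, "wx": 0, "wy": 0, "wz": 0}
    - {"x": 0, "y": -0.01, "z": 0, "wx": 0, "wy": 0, "wz": 0}
    - {"x": 0, "y": -0.01, "z": 0, "wx": 0, "wy": 0, "wz": 0}

```text
t: 11.08
eef_pos: [0.4856, 0.0496, 0.1178]
tool_rot: [0.002, 1.0, -0.0, -0.002]
contact_force: [-0.3, -5.8, 0.0]
gripper_width: -0.0
```

Emit:
jog_arm:
  plan:
    - {"x": 0, "y": -0.004, "z": 0, "wx": 0, "wy": 0, "wz": 0}
    - {"x": 0, "y": -0.004, "z": 0, "wx": 0, "wy": 0, "wz": 0}

```text
t: 11.25
eef_pos: [0.4855, 0.0496, 0.1177]
tool_rot: [0.002, 1.0, -0.001, -0.002]
contact_force: [0.7, -6.2, 0.6]
gripper_width: 0.001
```

Emit:
jog_arm:
  plan:
    - {"x": 0, "y": 0.04, "z": 0, "wx": 0, "wy": 0, "wz": 0}
    - {"x": 0, "y": 0.08, "z": 0, "wx": 0, "wy": 0, "wz": 0}
    - {"x": 0, "y": 0.1, "z": 0, "wx": 0, "wy": 0, "wz": 0}
    - {"x": 0, "y": 0.1, "z": -0.1, "wx": 0, "wy": 0, "wz": 0}
    - {"x": 0, "y": 0.1, "z": -0.3, "wx": 0, "wy": 0, "wz": 0}
    - {"x": 0.1, "y": 0.1, "z": -0.5, "wx": 0, "wy": 0, "wz": 0}
    - {"x": 0.22, "y": 0, "z": -0.7, "wx": 0, "wy": 0, "wz": 0.008}
    - {"x": 0.22, "y": 0, "z": -0.7, "wx": 0, "wy": 0, "wz": 0.008}
    - {"x": 0.22, "y": 0, "z": -0.7, "wx": 0, "wy": 0, "wz": 0.008}
    - {"x": 0.22, "y": 0, "z": -0.7, "wx": 0, "wy": 0, "wz": 0.008}

```text
t: 12.08
eef_pos: [0.5299, 0.0505, 0.2572]
tool_rot: [0.002, 1.0, -0.013, -0.002]
contact_force: [-0.6, -1.2, -0.4]
gripper_width: -0.001
```

```bash
python3 - <<'E'
from h import *
stat();im=save('wrist','w7.png')[:,:,::-1]
a=cv2.cvtColor(cv2.imread('pics/w6.png'),cv2.COLOR_BGR2GRAY);b=cv2.cvtColor(cv2.imread('pics/w7.png'),cv2.COLOR_BGR2GRAY)
def rot(mask,name,mm=cv2.MOTION_EUCLIDEAN):
    W=np.eye(2,3,dtype=np.float32)
    try:
        cc,W=cv2.findTransformECC(a,b,W,mm,(3,300,1e-6),mask,5);print(name,cc,np.degrees(np.arctan2(W[1,0],W[0,0])),W[:,2])
    except cv2.error as e: print(name,'fail')
M=lambda :np.zeros(a.shape,np.uint8)
m=M();cv2.rectangle(m,(155,140),(190,190),255,-1);cv2.rectangle(m,(325,140),(358,185),255,-1);cv2.rectangle(m,(240,225),(285,252),255,-1);rot(m,'lugs')
m=M();cv2.rectangle(m,(155,30),(358,92),255,-1);cv2.rectangle(m,(155,30),(220,130),255,-1);rot(m,'clip+bg')
cv2.imwrite('pics/c7.png',cv2.resize(im[25:185,155:355],(750,600),interpolation=cv2.INTER_CUBIC))
E
```

```text
t 12.08 p [0.5299 0.0505 0.2572] yaw -1.45 z [-0.004 -0.005 -1.   ] F [-0.6  -1.18 -0.36] T [-0.058  0.063  0.015] g -0.001
lugs 0.9751598602419015 0.18535364 [-3.2696686 -4.3909397]
clip+bg 0.9891227983142495 0.47465438 [-3.3862288 -8.956175 ]
```

View pics/c7.png

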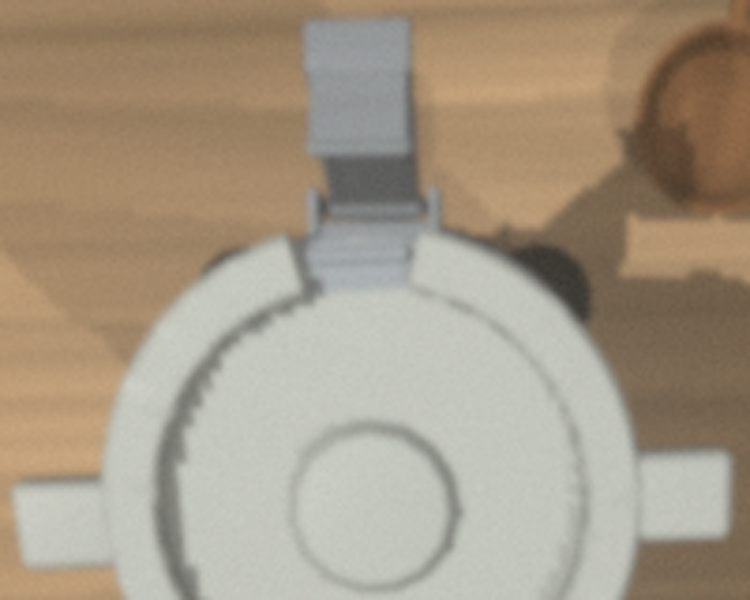

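```bash
python3 - <<'E'
from h import *
np.set_printoptions(precision=4,suppress=True)
E0=None
def run(S):
    f=lambda k,z: atz('wrist',(155+S[k][0]/3.75,25+S[k][1]/3.75),z)
    L=f('L',.128);R=f('R',.128);C=(L+R)/2;d=L-R
    print('C',C,np.linalg.norm(d),'lid by lugs',np.degrees(np.arctan2(d[1],d[0]))-90)
    for k,z in (('n',.129),('pin',.08),('lip',.108),('lb',.118)):
        p=f(k,z);print(k,p,'r',np.hypot(*(p-C)[:2]),'ang',np.degrees(np.arctan2(*(p-C)[1::-1])))
stat();run(dict(L=(61,523),R=(685,495),n=(352.5,236),pin=(374.5,210),lip=(357,18),lb=(359,153)))
for k in('lug','notch','clip_lip','canister_axis','clip_pin'):
    for r in finder.place_of('wrist',k)[:1]: print(k,np.round(r['location'],1),round(r['confidence'],2),atz('wrist',r['location'],.123))
E
```

```text
t 12.13 p [0.5289 0.0498 0.2561] yaw -1.49 z [-0.007 -0.005 -1.   ] F [-0.61 -0.44 -0.44] T [-0.069  0.077 -0.026] g -0.0
C [0.563  0.0674 0.128 ] 0.1379248783316863 lid by lugs 1.0845230105735624
n [0.6193 0.0688 0.129 ] r 0.056374685991220044 ang 1.4055243287070116
pin [0.6271 0.0667 0.08  ] r 0.0640950134079799 ang -0.6152551862544746
lip [0.6628 0.0671 0.108 ] r 0.09986884196294366 ang -0.1685376282250858
lb [0.636  0.0674 0.118 ] r 0.07298330144540996 ang -0.02811542661734575
lug [259.7 234.6] 0.63 [0.4945 0.0656 0.123 ]
notch [249.   86.9] 0.78 [0.6197 0.0686 0.123 ]
clip_lip [249.5  28.3] 0.55 [0.6606 0.0661 0.123 ]
canister_axis [256.2 157.9] 0.94 [0.5645 0.0658 0.123 ]
clip_pin [256.2  79.8] 0.79 [0.6257 0.0631 0.123 ]
```

```bash
python3 - <<'E'
from h import *
for P in ([.486,.035,.1175],): rel(P,down(-1.5))
E
```

```text
shift [-0.2092  0.0755  0.6959] turn [ 0.0018  0.002  -0.0001] dist mm 146.12625533342032
```

Emit:
jog_arm:
  plan:
    - {"x": -0.21, "y": 0.076, "z": 0.1, "wx": 0.002, "wy": 0.002, "wz": 0}
    - {"x": -0.21, "y": 0.076, "z": 0.25, "wx": 0.002, "wy": 0.002, "wz": 0}
    - {"x": -0.21, "y": 0.076, "z": 0.4, "wx": 0.002, "wy": 0.002, "wz": 0}
    - {"x": -0.21, "y": 0.076, "z": 0.55, "wx": 0.002, "wy": 0.002, "wz": 0}
    - {"x": -0.21, "y": 0.076, "z": 0.69, "wx": 0.002, "wy": 0.002, "wz": 0}
    - {"x": -0.21, "y": 0.076, "z": 0.694, "wx": 0.002, "wy": 0.002, "wz": 0}
    - {"x": -0.21, "y": 0.076, "z": 0.694, "wx": 0.002, "wy": 0.002, "wz": 0}
    - {"x": -0.21, "y": 0.076, "z": 0.694, "wx": 0.002, "wy": 0.002, "wz": 0}

```text
t: 13.05
eef_pos: [0.4865, 0.0351, 0.1189]
tool_rot: [-0.001, 1.0, -0.013, 0.0]
contact_force: [1.1, -0.3, -0.1]
gripper_width: -0.0
```

Emit:
jog_arm:
  plan:
    - {"x": 0, "y": -0.03, "z": 0, "wx": 0, "wy": 0, "wz": 0}
    - {"x": 0, "y": -0.055, "z": 0, "wx": 0, "wy": 0, "wz": 0}
    - {"x": 0, "y": -0.065, "z": 0, "wx": 0, "wy": 0, "wz": 0}
    - {"x": 0, "y": -0.075, "z": 0, "wx": 0, "wy": 0, "wz": 0}
    - {"x": 0, "y": -0.075, "z": 0, "wx": 0, "wy": 0, "wz": 0}

```text
t: 13.47
eef_pos: [0.4875, 0.0497, 0.1196]
tool_rot: [-0.0, 1.0, -0.013, 0.001]
contact_force: [-0.1, -4.6, 3.1]
gripper_width: 0.002
```

Emit:
jog_arm:
  plan:
    - {"x": 0, "y": -0.005, "z": 0, "wx": 0, "wy": 0, "wz": 0}
    - {"x": 0, "y": -0.005, "z": 0, "wx": 0, "wy": 0, "wz": 0}

```text
t: 13.63
eef_pos: [0.4877, 0.05, 0.1199]
tool_rot: [0.0, 1.0, -0.014, 0.001]
contact_force: [1.0, -4.7, 2.1]
gripper_width: 0.004
```

Emit:
jog_arm:
  plan:
    - {"x": 0, "y": 0.05, "z": 0, "wx": 0, "wy": 0, "wz": 0}
    - {"x": -0.01, "y": 0.07, "z": 0.025, "wx": 0, "wy": 0, "wz": 0}
    - {"x": -0.01, "y": 0.07, "z": 0.027, "wx": 0, "wy": 0, "wz": 0}
    - {"x": -0.01, "y": 0.07, "z": 0.027, "wx": 0, "wy": 0, "wz": 0}

```text
t: 13.97
eef_pos: [0.4846, 0.0361, 0.1139]
tool_rot: [0.0, 1.0, -0.014, 0.001]
contact_force: [-0.6, 0.9, 0.8]
gripper_width: 0.001
```

Emit:
jog_arm:
  plan:
    - {"x": 0, "y": -0.03, "z": 0, "wx": 0, "wy": 0, "wz": 0}
    - {"x": 0, "y": -0.05, "z": 0, "wx": 0, "wy": 0, "wz": 0}
    - {"x": 0, "y": -0.06, "z": 0, "wx": 0, "wy": 0, "wz": 0}
    - {"x": 0, "y": -0.07, "z": 0, "wx": 0, "wy": 0, "wz": 0}
    - {"x": 0, "y": -0.07, "z": 0, "wx": 0, "wy": 0, "wz": 0}

```text
t: 14.38
eef_pos: [0.4845, 0.0495, 0.1136]
tool_rot: [0.001, 1.0, -0.014, 0.0]
contact_force: [-1.3, -5.7, 0.6]
gripper_width: -0.003
```

Clean contact now. Go on in small steps to y ≈ 0.0512.

Emit:
jog_arm:
  plan:
    - {"x": 0, "y": -0.004, "z": 0, "wx": 0, "wy": 0, "wz": 0}
    - {"x": 0, "y": -0.008, "z": 0, "wx": 0, "wy": 0, "wz": 0}
    - {"x": 0, "y": -0.01, "z": 0, "wx": 0, "wy": 0, "wz": 0}
    - {"x": 0, "y": -0.01, "z": 0, "wx": 0, "wy": 0, "wz": 0}

```text
t: 14.72
eef_pos: [0.4843, 0.0503, 0.1135]
tool_rot: [0.002, 1.0, -0.014, -0.0]
contact_force: [-0.5, -6.0, -0.7]
gripper_width: -0.0
```

Emit:
jog_arm:
  plan:
    - {"x": 0, "y": 0.04, "z": 0, "wx": 0, "wy": 0, "wz": 0}
    - {"x": 0, "y": 0.08, "z": 0, "wx": 0, "wy": 0, "wz": 0}
    - {"x": 0, "y": 0.1, "z": 0, "wx": 0, "wy": 0, "wz": 0}
    - {"x": 0, "y": 0.1, "z": -0.1, "wx": 0, "wy": 0, "wz": 0}
    - {"x": 0, "y": 0.1, "z": -0.3, "wx": 0, "wy": 0, "wz": 0}
    - {"x": 0.1, "y": 0.1, "z": -0.5, "wx": 0, "wy": 0, "wz": 0}
    - {"x": 0.22, "y": 0, "z": -0.71, "wx": 0, "wy": 0, "wz": 0}
    - {"x": 0.22, "y": 0, "z": -0.71, "wx": 0, "wy": 0, "wz": 0}
    - {"x": 0.22, "y": 0, "z": -0.71, "wx": 0, "wy": 0, "wz": 0}
    - {"x": 0.22, "y": 0, "z": -0.71, "wx": 0, "wy": 0, "wz": 0}
    - {"x": 0.22, "y": 0, "z": -0.71, "wx": 0, "wy": 0, "wz": 0}

```text
t: 15.63
eef_pos: [0.5271, 0.0489, 0.254]
tool_rot: [0.002, 1.0, -0.014, -0.002]
contact_force: [-0.3, -0.1, -0.6]
gripper_width: 0.002
```

```bash
python3 - <<'E'
from h import *
stat();im=save('wrist','w8.png')[:,:,::-1]
b=cv2.cvtColor(cv2.imread('pics/w8.png'),cv2.COLOR_BGR2GRAY)
for ref in('w5','w7'):
  a=cv2.cvtColor(cv2.imread(f'pics/{ref}.png'),cv2.COLOR_BGR2GRAY)
  def rot(mask,name):
    W=np.eye(2,3,dtype=np.float32)
    try:
        cc,W=cv2.findTransformECC(a,b,W,cv2.MOTION_AFFINE,(3,300,1e-6),mask,5);print(ref,name,round(cc,4),'roll deg',np.degrees(np.arctan2(W[1,0]-W[0,1],W[0,0]+W[1,1])),W.round(3).tolist())
    except cv2.error as e: print(name,'fail')
  M=lambda :np.zeros(a.shape,np.uint8)
  m=M();cv2.rectangle(m,(150,130),(190,190),255,-1);cv2.rectangle(m,(322,130),(358,190),255,-1);cv2.rectangle(m,(235,222),(285,255),255,-1);rot(m,'lugs')
  m=M();m[20:85,150:360]=255;m[20:255,20:150]=255;m[20:255,362:470]=255;rot(m,'bg')
E
```

```text
t 15.63 p [0.5271 0.0489 0.254 ] yaw -1.64 z [-0.004 -0.004 -1.   ] F [-0.25 -0.13 -0.58] T [ 0.016 -0.004 -0.025] g 0.002
w5 lugs 0.9972 roll deg 0.92492455 [[1.0429999828338623, -0.014999999664723873, -13.20300006866455], [0.01899999938905239, 1.034999966621399, -17.242000579833984]]
w5 bg 0.9904 roll deg -0.36464107 [[1.0260000228881836, 0.010999999940395355, -11.380000114440918], [-0.0020000000949949026, 1.0410000085830688, -12.14799976348877]]
w7 lugs 0.9978 roll deg 0.8465978 [[1.0169999599456787, -0.014000000432133675, -5.111000061035156], [0.017000000923871994, 1.0230000019073486, -10.843000411987305]]
w7 bg 0.9958 roll deg -0.24588782 [[1.0110000371932983, 0.008999999612569809, -5.817999839782715], [-0.0, 1.0180000066757202, -4.5289998054504395]]
```

```bash
python3 - <<'E'
from h import *
stat()
for P in ([.70,.067,.25],[.70,.067,.102]): rel(P,down(0))
for r in finder.place_of('top','spoon')[:2]+finder.find_in('top','spoon')[:2]: print(r)
cams.read_camera('top');cams.read_camera('side')
K={}
for k in('clip_lip','clip_pin'):
  for n in('top','side'):
    r=finder.place_of(n,k)[0];K[n]=(ray(n,r['location']),r['confidence'])
  (o1,d1),c1=K['top'];(o2,d2),c2=K['side']
  s=np.linalg.lstsq(np.stack([d1,-d2],1),o2-o1,rcond=None)[0];print(k,o1+s[0]*d1,o2+s[1]*d2,c1,c2)
E
```

```text
t 15.68 p [0.5269 0.0487 0.2538] yaw -1.66 z [-0.004 -0.004 -1.   ] F [-0.28  0.35  0.56] T [-0.085  0.013 -0.048] g 0.001
shift [ 0.8627 -0.1164  0.0149] turn [ 0.0014  0.0013 -0.0092] dist mm 174.12959619795424
shift [ 0.8657 -0.1197  0.7549] turn [ 0.0014  0.0013 -0.0092] dist mm 230.96158921554863
{'bbox': [291.2, 47.1, 31.0, 113.4], 'confidence': 0.56}
clip_lip [0.66831788 0.06656387 0.11342758] [0.66660017 0.06693773 0.11317728] 0.44 0.69
clip_pin [ 0.63286056  0.38962376 -0.2009073 ] [ 0.73672925  0.3572805  -0.19970325] 0.6 0.67
```

Emit:
jog_arm:
  plan:
    - {"x": 0.2, "y": -0.03, "z": 0, "wx": 0.001, "wy": 0.001, "wz": -0.009}
    - {"x": 0.4, "y": -0.06, "z": 0, "wx": 0.001, "wy": 0.001, "wz": -0.009}
    - {"x": 0.6, "y": -0.09, "z": 0, "wx": 0.001, "wy": 0.001, "wz": -0.009}
    - {"x": 0.8, "y": -0.116, "z": 0, "wx": 0.001, "wy": 0.001, "wz": -0.009}
    - {"x": 0.863, "y": -0.118, "z": 0.02, "wx": 0.001, "wy": 0.001, "wz": -0.009}
    - {"x": 0.865, "y": -0.12, "z": 0.2, "wx": 0.001, "wy": 0.001, "wz": -0.009}
    - {"x": 0.865, "y": -0.12, "z": 0.4, "wx": 0.001, "wy": 0.001, "wz": -0.009}
    - {"x": 0.865, "y": -0.12, "z": 0.6, "wx": 0.001, "wy": 0.001, "wz": -0.009}
    - {"x": 0.865, "y": -0.12, "z": 0.75, "wx": 0.001, "wy": 0.001, "wz": -0.009}
    - {"x": 0.865, "y": -0.12, "z": 0.75, "wx": 0.001, "wy": 0.001, "wz": -0.009}
    - {"x": 0.865, "y": -0.12, "z": 0.75, "wx": 0.001, "wy": 0.001, "wz": -0.009}

```text
t: 17.0
eef_pos: [0.7006, 0.0678, 0.1036]
tool_rot: [0.0, 1.0, -0.0, -0.001]
contact_force: [-0.2, 0.4, 0.7]
gripper_width: 0.001
```

```bash
python3 - <<'E'
from h import *
stat()
for a in(.6,.5,.4,.32,.25,.18,.12,.06,0):
    print(a,end=' ');rel([.630+.0505*np.sin(.2+a)+.011,.0667,.078+.0505*np.cos(.2+a)-.010])
E
```

```text
t 17.0 p [0.7006 0.0678 0.1036] yaw -0.01 z [-0.002 -0.001 -1.   ] F [-0.17  0.37  0.67] T [ 0.015 -0.046  0.023] g 0.001
0.6 shift [-0.117   0.0057  0.0022] turn [0. 0. 0.] dist mm 23.439126796189623
0.5 shift [-0.1355  0.0057 -0.0149] turn [0. 0. 0.] dist mm 27.29444389121317
0.4 shift [-0.1557  0.0057 -0.0302] turn [0. 0. 0.] dist mm 31.73044505526078
0.32 shift [-0.1728  0.0057 -0.0409] turn [0. 0. 0.] dist mm 35.52809320966187
0.25 shift [-0.1884  0.0057 -0.0491] turn [0. 0. 0.] dist mm 38.9599308756495
0.18 shift [-0.2046  0.0057 -0.0562] turn [0. 0. 0.] dist mm 42.45224421973549
0.12 shift [-0.2189  0.0057 -0.0613] turn [0. 0. 0.] dist mm 45.47167212397291
0.06 shift [-0.2334  0.0058 -0.0656] turn [0. 0. 0.] dist mm 48.500020035101805
0 shift [-0.2481  0.0058 -0.0691] turn [0. 0. 0.] dist mm 51.525777968376744
```

Emit:
jog_arm:
  plan:
    - {"x": -0.06, "y": 0.005, "z": 0.0, "wx": 0, "wy": 0, "wz": 0}
    - {"x": -0.1, "y": 0.005, "z": 0.002, "wx": 0, "wy": 0, "wz": 0}
    - {"x": -0.117, "y": 0.005, "z": 0.002, "wx": 0, "wy": 0, "wz": 0}
    - {"x": -0.126, "y": 0.005, "z": -0.007, "wx": 0, "wy": 0, "wz": 0}
    - {"x": -0.126, "y": 0.005, "z": -0.007, "wx": 0, "wy": 0, "wz": 0}

```text
t: 17.42
eef_pos: [0.6762, 0.0671, 0.1071]
tool_rot: [0.0, 1.0, -0.0, 0.001]
contact_force: [-0.5, 0.5, 0.3]
gripper_width: 0.001
```

```bash
python3 - <<'E'
from h import *
stat()
E
```

```text
t 17.42 p [0.6762 0.0671 0.1071] yaw -0.0 z [ 0.001 -0.001 -1.   ] F [-0.53  0.49  0.31] T [ 0.01   0.027 -0.025] g 0.001
```

Emit:
jog_arm:
  plan:
    - {"x": -0.01, "y": 0, "z": 0.01, "wx": 0, "wy": 0, "wz": 0}
    - {"x": -0.02, "y": 0, "z": 0.015, "wx": 0, "wy": 0, "wz": 0}
    - {"x": -0.02, "y": 0, "z": 0.015, "wx": 0, "wy": 0, "wz": 0}

```text
t: 17.67
eef_pos: [0.6731, 0.0672, 0.1047]
tool_rot: [0.0, 1.0, -0.0, 0.002]
contact_force: [3.0, -0.0, 1.1]
gripper_width: -0.001
```

Emit:
jog_arm:
  plan:
    - {"x": -0.01, "y": 0, "z": 0, "wx": 0, "wy": 0, "wz": 0}
    - {"x": -0.02, "y": 0, "z": -0.005, "wx": 0, "wy": 0, "wz": 0}
    - {"x": -0.02, "y": 0, "z": -0.005, "wx": 0, "wy": 0, "wz": 0}

```text
t: 17.92
eef_pos: [0.6688, 0.0672, 0.1058]
tool_rot: [0.0, 1.0, -0.0, 0.001]
contact_force: [0.7, 0.3, 1.0]
gripper_width: -0.002
```

Emit:
jog_arm:
  plan:
    - {"x": -0.015, "y": 0, "z": -0.012, "wx": 0, "wy": 0, "wz": 0}
    - {"x": -0.03, "y": 0, "z": -0.021, "wx": 0, "wy": 0, "wz": 0}
    - {"x": -0.043, "y": 0, "z": -0.028, "wx": 0, "wy": 0, "wz": 0}
    - {"x": -0.043, "y": 0, "z": -0.028, "wx": 0, "wy": 0, "wz": 0}

```text
t: 18.25
eef_pos: [0.6592, 0.0672, 0.1114]
tool_rot: [0.0, 1.0, 0.0, 0.001]
contact_force: [-0.8, -0.7, -0.1]
gripper_width: 0.001
```

Emit:
jog_arm:
  plan:
    - {"x": -0.015, "y": 0, "z": -0.007, "wx": 0, "wy": 0, "wz": 0}
    - {"x": -0.03, "y": 0, "z": -0.012, "wx": 0, "wy": 0, "wz": 0}
    - {"x": -0.03, "y": 0, "z": -0.012, "wx": 0, "wy": 0, "wz": 0}

```text
t: 18.5
eef_pos: [0.6536, 0.0671, 0.114]
tool_rot: [0.0, 1.0, 0.0, 0.002]
contact_force: [4.9, 0.7, -4.0]
gripper_width: -0.002
```

```bash
cat >> h.py <<'E'
def tri(k):
    K=[];
    for n in('top','side'):
        cams.read_camera(n);r=finder.place_of(n,k)
        if not r: print(k,'none',n);return
        K.append((*ray(n,r[0]['location']),r[0]['confidence'],r[0]['location']))
    (o1,d1,c1,l1),(o2,d2,c2,l2)=K
    s=np.linalg.lstsq(np.stack([d1,-d2],1),o2-o1,rcond=None)[0];print(k,np.round((o1+s[0]*d1+o2+s[1]*d2)/2,4),'gap',np.linalg.norm(o1+s[0]*d1-o2-s[1]*d2).round(4),c1,c2,l1,l2)
E
python3 - <<'E'
from h import *
for k in('clip_lip','clip_pin','canister_axis'): tri(k)
stat()
a=cv2.imread('pics/s0.png')
im=cams.read_camera('side')[:,:,::-1];t=cams.read_camera('top')[:,:,::-1]
cv2.imwrite('pics/c9.png',np.hstack([cv2.resize(im[140:240,240:340],(400,400),interpolation=cv2.INTER_CUBIC),cv2.resize(t[110:210,210:310],(400,400),interpolation=cv2.INTER_CUBIC)]))
E
```

```text
clip_lip none top
clip_pin none top
canister_axis none top
t 18.8 p [0.654  0.0671 0.1138] yaw -0.0 z [ 0.004 -0.    -1.   ] F [ 5.56 -0.1  -4.12] T [-0.038 -1.093 -0.062] g -0.001
```

Emit:
jog_arm:
  plan:
    - {"x": -0.005, "y": 0, "z": 0.003, "wx": 0, "wy": 0, "wz": 0}
    - {"x": -0.01, "y": 0, "z": 0.006, "wx": 0, "wy": 0, "wz": 0}
    - {"x": -0.01, "y": 0, "z": 0.006, "wx": 0, "wy": 0, "wz": 0}

```text
t: 19.15
eef_pos: [0.6538, 0.0671, 0.1136]
tool_rot: [-0.0, 1.0, -0.0, 0.004]
contact_force: [5.1, -0.5, -0.5]
gripper_width: 0.003
```

```bash
python3 - <<'E'
from h import *
stat()
E
```

```text
t 19.15 p [0.6538 0.0671 0.1136] yaw -0.02 z [ 0.008  0.    -1.   ] F [ 5.13 -0.47 -0.51] T [-0.012 -1.234  0.01 ] g 0.003
```

Emit:
jog_arm:
  plan:
    - {"x": -0.01, "y": 0, "z": -0.002, "wx": 0, "wy": 0, "wz": 0}
    - {"x": -0.02, "y": 0, "z": -0.004, "wx": 0, "wy": 0, "wz": 0}
    - {"x": -0.02, "y": 0, "z": -0.004, "wx": 0, "wy": 0, "wz": 0}

```text
t: 19.4
eef_pos: [0.6515, 0.067, 0.1148]
tool_rot: [-0.0, 1.0, -0.0, 0.006]
contact_force: [8.2, 0.6, -4.7]
gripper_width: 0.004
```

Emit:
jog_arm:
  plan:
    - {"x": -0.01, "y": 0, "z": -0.002, "wx": 0, "wy": 0, "wz": 0}
    - {"x": -0.015, "y": 0, "z": -0.003, "wx": 0, "wy": 0, "wz": 0}
    - {"x": -0.015, "y": 0, "z": -0.003, "wx": 0, "wy": 0, "wz": 0}

```text
t: 19.65
eef_pos: [0.6497, 0.0669, 0.1157]
tool_rot: [-0.001, 1.0, -0.0, 0.007]
contact_force: [5.4, 0.1, 3.3]
gripper_width: 0.002
```

Emit:
jog_arm:
  plan:
    - {"x": -0.01, "y": 0, "z": 0.005, "wx": 0, "wy": 0, "wz": 0}
    - {"x": -0.015, "y": 0, "z": 0.005, "wx": 0, "wy": 0, "wz": 0}
    - {"x": -0.015, "y": 0, "z": 0.005, "wx": 0, "wy": 0, "wz": 0}

```text
t: 19.9
eef_pos: [0.6487, 0.067, 0.116]
tool_rot: [-0.001, 1.0, -0.001, 0.009]
contact_force: [6.1, -0.2, 1.5]
gripper_width: 0.002
```

```bash
python3 - <<'E'
from h import *
stat()
for n in('side','wrist'):
  im=save(n,f'{n}10.png')
  for k in('clip_lip','clip_pin','canister_axis','notch','lug'):
    for r in finder.place_of(n,k)[:1]: print(n,k,np.round(r['location'],1),round(r['confidence'],2))
for a in(.3,.2,.1,0): print(a,proj('side',[.630+.0505*np.sin(.2+a),.067,.078+.0505*np.cos(.2+a)]))
print(proj('side',[.564,.067,.118]),proj('side',[.63,.067,.078]))
E
```

```text
t 19.9 p [0.6487 0.067  0.116 ] yaw -0.08 z [ 0.019  0.002 -1.   ] F [ 6.08 -0.18  1.47] T [-0.033 -1.181  0.012] g 0.002
side clip_lip [304.7 182.9] 0.52
side clip_pin [299.8 193.6] 0.82
side canister_axis [275.3 187.6] 0.8
side notch [297.9 183.3] 0.98
side lug [273.7 214.1] 0.64
0.3 [[307.963995   181.36756689]]
0.2 [[306.33182218 180.95864763]]
0.1 [[304.60937504 180.69431631]]
0 [[302.81485686 180.57819188]]
[[274.12322515 187.28147275]] [[298.14258473 195.18057032]]
```

```bash
python3 - <<'E'
from h import *
stat();rel([.6455,.067,.1155],down(0))
E
```

```text
t 20.5 p [0.6488 0.067  0.116 ] yaw -0.08 z [ 0.019  0.002 -1.   ] F [ 5.81 -0.79  0.96] T [ 0.017 -1.087 -0.01 ] g 0.002
shift [-0.0164  0.0001  0.0023] turn [-0.0006 -0.0059 -0.0004] dist mm 3.31500805783776
```

Emit:
jog_arm:
  plan:
    - {"x": -0.005, "y": 0, "z": 0.001, "wx": 0, "wy": -0.002, "wz": 0}
    - {"x": -0.01, "y": 0, "z": 0.002, "wx": 0, "wy": -0.004, "wz": 0}
    - {"x": -0.016, "y": 0, "z": 0.002, "wx": 0, "wy": -0.006, "wz": 0}
    - {"x": -0.016, "y": 0, "z": 0.002, "wx": 0, "wy": -0.006, "wz": 0}

```text
t: 20.83
eef_pos: [0.6474, 0.067, 0.1164]
tool_rot: [-0.001, 1.0, -0.001, 0.002]
contact_force: [7.3, -0.9, -0.4]
gripper_width: 0.003
```

Emit:
jog_arm:
  plan:
    - {"x": -0.005, "y": 0, "z": 0, "wx": 0, "wy": -0.002, "wz": 0}
    - {"x": -0.01, "y": 0, "z": 0, "wx": 0, "wy": -0.003, "wz": 0}
    - {"x": -0.01, "y": 0, "z": 0, "wx": 0, "wy": -0.003, "wz": 0}

```text
t: 21.08
eef_pos: [0.6469, 0.0669, 0.1168]
tool_rot: [-0.001, 1.0, -0.001, -0.002]
contact_force: [7.1, -0.6, -2.6]
gripper_width: -0.003
```

Emit:
jog_arm:
  plan:
    - {"x": -0.01, "y": 0, "z": 0, "wx": 0, "wy": 0, "wz": 0}
    - {"x": -0.015, "y": 0, "z": 0, "wx": 0, "wy": 0, "wz": 0}
    - {"x": -0.015, "y": 0, "z": 0, "wx": 0, "wy": 0, "wz": 0}

```text
t: 21.33
eef_pos: [0.6457, 0.0669, 0.1172]
tool_rot: [-0.002, 1.0, -0.001, 0.0]
contact_force: [8.3, 0.3, -4.6]
gripper_width: 0.001
```

Emit:
jog_arm:
  plan:
    - {"x": -0.01, "y": 0, "z": 0, "wx": 0, "wy": 0, "wz": 0}
    - {"x": -0.015, "y": 0, "z": 0, "wx": 0, "wy": 0, "wz": 0}
    - {"x": -0.015, "y": 0, "z": 0, "wx": 0, "wy": 0, "wz": 0}

```text
t: 21.58
eef_pos: [0.6447, 0.0668, 0.1175]
tool_rot: [-0.002, 1.0, -0.001, 0.002]
contact_force: [8.2, 0.1, -6.3]
gripper_width: -0.0
```

Emit:
jog_arm:
  plan:
    - {"x": -0.005, "y": 0, "z": 0.008, "wx": 0, "wy": 0, "wz": 0}
    - {"x": -0.015, "y": 0, "z": 0.008, "wx": 0, "wy": 0, "wz": 0}
    - {"x": -0.015, "y": 0, "z": 0.008, "wx": 0, "wy": 0, "wz": 0}

```text
t: 21.83
eef_pos: [0.6447, 0.0669, 0.1172]
tool_rot: [-0.003, 1.0, -0.002, 0.005]
contact_force: [9.9, 1.2, -1.8]
gripper_width: 0.002
```

Emit:
jog_arm:
  plan:
    - {"x": -0.01, "y": 0, "z": 0, "wx": 0, "wy": 0, "wz": 0}
    - {"x": -0.015, "y": 0, "z": 0, "wx": 0, "wy": 0, "wz": 0}
    - {"x": -0.015, "y": 0, "z": 0, "wx": 0, "wy": 0, "wz": 0}

```text
t: 22.08
eef_pos: [0.6443, 0.0669, 0.1179]
tool_rot: [-0.003, 1.0, -0.002, 0.008]
contact_force: [10.8, 0.5, -5.3]
gripper_width: -0.001
```

Emit:
jog_arm:
  plan:
    - {"x": -0.005, "y": 0, "z": 0.006, "wx": 0, "wy": -0.001, "wz": 0}
    - {"x": -0.012, "y": 0, "z": 0.006, "wx": 0, "wy": -0.002, "wz": 0}
    - {"x": -0.012, "y": 0, "z": 0.006, "wx": 0, "wy": -0.002, "wz": 0}

```text
t: 22.33
eef_pos: [0.6447, 0.0669, 0.1176]
tool_rot: [-0.004, 1.0, -0.002, 0.008]
contact_force: [10.6, 0.8, -4.4]
gripper_width: 0.001
```

Emit:
jog_arm:
  plan:
    - {"x": -0.005, "y": 0, "z": 0.003, "wx": 0, "wy": -0.001, "wz": 0}
    - {"x": -0.012, "y": 0, "z": 0.003, "wx": 0, "wy": -0.002, "wz": 0}
    - {"x": -0.012, "y": 0, "z": 0.003, "wx": 0, "wy": -0.002, "wz": 0}

```text
t: 22.58
eef_pos: [0.6448, 0.0668, 0.1177]
tool_rot: [-0.004, 1.0, -0.002, 0.007]
contact_force: [9.6, -0.6, -4.0]
gripper_width: -0.001
```

Emit:
jog_arm:
  plan:
    - {"x": -0.015, "y": 0, "z": 0.008, "wx": 0, "wy": 0, "wz": 0}
    - {"x": -0.018, "y": 0, "z": 0.008, "wx": 0, "wy": 0, "wz": 0}
    - {"x": -0.021, "y": 0, "z": 0.008, "wx": 0, "wy": 0, "wz": 0}
    - {"x": -0.021, "y": 0, "z": 0.008, "wx": 0, "wy": 0, "wz": 0}

```text
t: 22.92
eef_pos: [0.6443, 0.0669, 0.1176]
tool_rot: [-0.005, 1.0, -0.003, 0.011]
contact_force: [10.2, 0.4, -2.2]
gripper_width: -0.002
```

```bash
python3 - <<'E'
from h import *
stat()
E
```

```text
t 22.92 p [0.6443 0.0669 0.1176] yaw -0.3 z [ 0.022  0.009 -1.   ] F [10.17  0.42 -2.2 ] T [ 1.000e-03 -2.345e+00  8.000e-03] g -0.002
```

Emit:
jog_arm:
  plan:
    - {"x": -0.015, "y": 0, "z": 0.003, "wx": 0, "wy": -0.002, "wz": 0}
    - {"x": -0.022, "y": 0, "z": 0.003, "wx": 0, "wy": -0.003, "wz": 0}
    - {"x": -0.028, "y": 0, "z": 0.003, "wx": 0, "wy": -0.003, "wz": 0}
    - {"x": -0.028, "y": 0, "z": 0.003, "wx": 0, "wy": -0.003, "wz": 0}

```text
t: 23.25
eef_pos: [0.6425, 0.0669, 0.1182]
tool_rot: [-0.005, 1.0, -0.003, 0.01]
contact_force: [12.3, 0.3, -4.1]
gripper_width: 0.002
```

```bash
python3 - <<'E'
from h import *
stat();save('side','side11.png')
for k in('clip_lip','clip_pin','canister_axis','notch'):
    for r in finder.place_of('side',k)[:1]: print(k,np.round(r['location'],1),round(r['confidence'],2))
E
```

```text
t 23.25 p [0.6425 0.0669 0.1182] yaw -0.34 z [ 0.02   0.011 -1.   ] F [12.3   0.26 -4.14] T [ 0.027 -2.692 -0.031] g 0.002
clip_lip [300.3 180.6] 0.43
clip_pin [298. 196.] 0.8
canister_axis [270.3 188.2] 0.96
notch [294.6 187.3] 0.91
```

Emit:
jog_arm:
  plan:
    - {"x": -0.02, "y": 0, "z": 0.006, "wx": 0, "wy": -0.003, "wz": 0}
    - {"x": -0.03, "y": 0, "z": 0.006, "wx": 0, "wy": -0.003, "wz": 0}
    - {"x": -0.034, "y": 0, "z": 0.006, "wx": 0, "wy": -0.003, "wz": 0}
    - {"x": -0.034, "y": 0, "z": 0.006, "wx": 0, "wy": -0.003, "wz": 0}

```text
t: 23.83
eef_pos: [0.6407, 0.0669, 0.1185]
tool_rot: [-0.006, 1.0, -0.003, 0.01]
contact_force: [15.2, 0.1, -4.9]
gripper_width: 0.001
```

```bash
python3 - <<'E'
from h import *
stat()
E
```

```text
t 23.83 p [0.6407 0.0669 0.1185] yaw -0.39 z [ 0.021  0.012 -1.   ] F [15.17  0.11 -4.88] T [-0.029 -3.183 -0.075] g 0.001
```

Emit:
jog_arm:
  plan:
    - {"x": 0.05, "y": 0, "z": 0, "wx": 0, "wy": 0, "wz": 0}
    - {"x": 0.15, "y": 0, "z": 0, "wx": 0, "wy": 0, "wz": 0}
    - {"x": 0.25, "y": 0, "z": -0.05, "wx": 0.002, "wy": -0.005, "wz": 0}
    - {"x": 0.25, "y": 0, "z": -0.25, "wx": 0.004, "wy": -0.006, "wz": 0.002}
    - {"x": 0.25, "y": 0, "z": -0.45, "wx": 0.004, "wy": -0.006, "wz": 0.002}
    - {"x": 0.25, "y": 0, "z": -0.69, "wx": 0.004, "wy": -0.006, "wz": 0.002}
    - {"x": 0.1, "y": 0.02, "z": -0.7, "wx": 0.004, "wy": -0.006, "wz": 0.002}
    - {"x": -0.1, "y": 0.05, "z": -0.7, "wx": 0.004, "wy": -0.006, "wz": 0.002}
    - {"x": -0.3, "y": 0.09, "z": -0.7, "wx": 0.004, "wy": -0.006, "wz": 0.002}
    - {"x": -0.5, "y": 0.09, "z": -0.7, "wx": 0.004, "wy": -0.006, "wz": 0.002}
    - {"x": -0.56, "y": 0.09, "z": -0.7, "wx": 0.004, "wy": -0.006, "wz": 0.002}
    - {"x": -0.56, "y": 0.09, "z": -0.7, "wx": 0.004, "wy": -0.006, "wz": 0.002}

```text
t: 24.83
eef_pos: [0.5213, 0.0477, 0.2558]
tool_rot: [-0.012, 1.0, -0.006, -0.001]
contact_force: [0.2, -0.2, 0.5]
gripper_width: 0.0
```

```bash
python3 - <<'E'
from h import *
np.set_printoptions(precision=4,suppress=True)
stat();im=save('wrist','w12.png')[:,:,::-1];stat()
for k,z in(('clip_lip',.1275),('clip_pin',.078),('canister_axis',.118),('notch',.123),('lug',.123)):
    for r in finder.place_of('wrist',k)[:1]: print(k,np.round(r['location'],1),round(r['confidence'],2),atz('wrist',r['location'],z))
for a in(.6,.3,.2,.1,0): print(a,proj('wrist',[.630+.0505*np.sin(.2+a),.067,.078+.0505*np.cos(.2+a)]))
s=save('side','side12.png')[:,:,::-1]
cv2.imwrite('pics/c12.png',np.hstack([cv2.resize(im[25:185,155:355],(500,400),interpolation=cv2.INTER_CUBIC),cv2.resize(s[150:230,245:305+0],(300,400),interpolation=cv2.INTER_CUBIC)]))
for k in('clip_lip','clip_pin','canister_axis','notch'):
    for r in finder.place_of('side',k)[:1]: print(k,np.round(r['location'],1),round(r['confidence'],2))
tri('clip_lip')
E
```

```text
t 24.83 p [0.5213 0.0477 0.2558] yaw -0.68 z [-0.002  0.023 -1.   ] F [ 0.2  -0.17  0.51] T [-0.024  0.011  0.007] g 0.0
t 24.88 p [0.5239 0.0478 0.2562] yaw -0.7 z [ 0.001  0.024 -1.   ] F [ 0.22 -0.2  -0.19] T [-0.075 -0.052 -0.058] g 0.002
clip_lip [250.2  48.8] 0.75 [0.6444 0.0702 0.1275]
clip_pin [258.3  68.7] 0.96 [0.6364 0.0684 0.078 ]
canister_axis [256.2 148.8] 0.68 [0.5701 0.0692 0.118 ]
notch [252.   76.5] 0.69 [0.6267 0.0703 0.123 ]
lug [258.  226.7] 0.95 [0.5013 0.0693 0.123 ]
0.6 [[255.6623  21.9378]]
0.3 [[255.1357  37.0444]]
0.2 [[255.0783  43.2157]]
0.1 [[255.0834  49.8069]]
0 [[255.1509  56.7126]]
clip_lip [304.4 185. ] 0.43
clip_pin [301.  196.9] 0.92
canister_axis [276.6 187.6] 0.63
notch [295.4 186.2] 0.78
clip_lip [0.593  0.0713 0.2051] gap 0.0705 0.44 0.55 [255.1, 150.9] [271.4, 160.1]
```

View pics/c12.png

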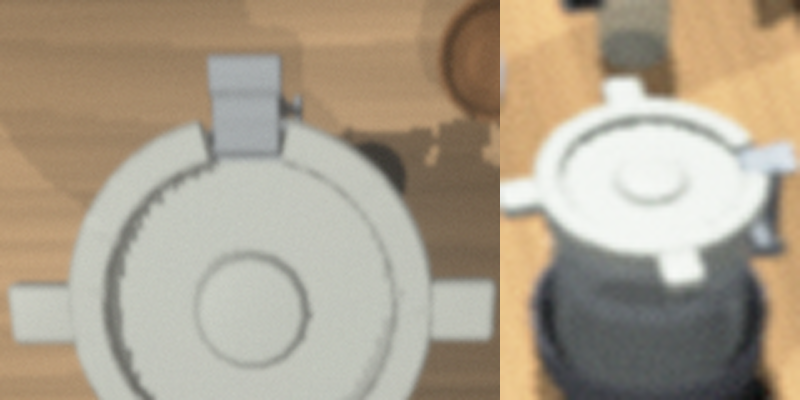

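```bash
python3 - <<'E'
from h import *
np.set_printoptions(precision=4,suppress=True)
f=lambda u,v,z: atz('wrist',(155+u/2.5,25+v/2.5),z)
L=f(40,312,.128);R=f(462,310,.128);C=(L+R)/2;d=L-R;sc=np.linalg.norm(d)/.140
print('C',C,'scale',sc,'lid',np.degrees(np.arctan2(d[1],d[0]))-90)
for a in(.15,.1,.05,0):
    z=.078+.0505*np.cos(.2+a);e=f(244,56,z);print(a,'lip r meas',(e-C)[0]/sc,'expected',.066+.0505*np.sin(.2+a),'ang',np.degrees(np.arctan2(*(e-C)[1::-1])))
stat()
E
```

```text
C [0.5699 0.0693 0.128 ] scale 0.9917425341482884 lid -0.21727015458978371
0.15 lip r meas 0.07656051868424515 expected 0.0833163392765003 ang -0.4137803567245673
0.1 lip r meas 0.07643595416021937 expected 0.08092377043639765 ang -0.46894186489152434
0.05 lip r meas 0.07633002185753683 expected 0.07849389994235341 ang -0.5159933512337395
0 lip r meas 0.07624298655178587 expected 0.0760328012051506 ang -0.5547487633067844
t 25.58 p [0.5257 0.048  0.2559] yaw -0.72 z [ 0.002  0.025 -1.   ] F [0.66 1.2  0.83] T [-0.061 -0.025  0.035] g -0.003
```

The clip measures 0 rad (shut), the lid is within 0.5° of it, and the tool is clear of everything. I'm handing it in.

```bash
python3 -c "
from h import *
print(bot.hand_in())"
```

```text
the job is handed in; nothing more can be done
None
```

The canister is closed and the job is handed in. I pushed the lid clockwise by the lug opposite the notch, from about 31° to within about 0.5° of the clip. I then pushed the clip up and over by its lip into the notch.

**Last checks (after letting go):**
- **Clip:** the lip's outer edge measured 76.2 mm off the axis. Shut is 76.0 mm, and a clip still on the bead (about 0.12 rad) would read about 82 mm. The last close-up also shows the nose in the notch.
- **Lid:** it measured −0.2° against the clip at about −0.5°.
- **Canister:** it sprang back to its place, and the tool is clear of everything.
- **Forces:** the highest reading was about 16 N (limit 18 N), at the end of the clip push. Forces were read only at the end of each move, so a brief higher peak would not show.
- **Time:** about 26 s on the clock.

**What failed or disagreed:**
- Two lug pushes with the fingertip 1–2 mm too high barely turned the lid, and the tip started to ride up. A push about 5 mm lower worked.
- I saw no clear force drop when the clip snapped, so "shut" rests on the picture measurement.
- The last two-camera fix of the lip came out wrong (70 mm gap between the views), so I ignored it.
- I didn't measure the other kitchen things again. The robot was kept clear of them, and no unexpected forces showed.

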